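# Photograph new canisters on all sides and set them on the display ledge

### The arm

A 7-joint arm with a two-finger parallel gripper is mounted at the origin on the work surface. World frame = base frame: x ahead of the robot, y to its left, z up, the work surface at z = 0. Lengths are in mm, angles in rad, forces in N, time in s.
With the tool pointing down it reaches from about 400 to 900 mm from the base axis. Payload 5.5 kg.
Tool frame: the origin (TCP) lies on the centre line of the jaws, within the pads' length; the fingertips stand 8 mm ahead of it and the grasp point (between the pads) lies 11 mm behind it; z points along the fingers, y is the line along which they close (so a half turn about z gives the same grasp; the last joint's range is limited). The gripper opens to 85 mm and grips with 20 to 120 N. Pads are 22 mm wide; open, the fingers measure 114 mm over their backs; the gripper's body (76 mm by 85 mm) begins 54 mm behind the grasp point. The pads swing forward as they close: fully open they stand 13 mm farther back than shut.
Start: joints at [-0.946, 0.501, -0.427, 1.55, 0.221, 1.138, -0.21], TCP at [230.036, 607.933, 239.31] pointing down, gripper open.
Joint ranges: [-2.88, 2.88], [-0.31, 2.03], [-1.54, 1.56], [0.2, 2.42], [-1.41, 4.55], [0.19, 2.02], [-2.57, 2.57]. Speed limits (rad/s): [2.57, 2.57, 3.14, 3.14, 3.14, 3.14, 3.14].

### API

Orientations are given as a 3x3 rotation matrix whose columns are the frame's x, y, z axes.
In Python, from rig import robot, optics, finish_job, finder gives the robot as it stands.
- The arm moves only by the tool carry_out, never from a script. Its argument "targets" is text: rows parted by semicolons, each of 7 numbers parted by spaces: the shift along the tool's x, y, z scaled (see below), then the turn, a rotation vector about the tool's x, y, z scaled (see below), then the closure, from -1 (fully open) to 1 (shut). In form: x y z ax ay az hand; .... A call has 1 to 5 rows; each row shifts and turns the commanded pose from where the row before left it, along the tool's axes as they then stand; what a row does not reach is not made up. The controller multiplies each number of a shift by 0.025 m and each number of a turn by 0.08 rad. A row lasts 1/12 s, in which the tool goes at most 41.7 mm and 7.16 degrees, less where a joint would pass 70% of its speed; a pose out of reach is approached as far as the arm can. A call with a number of a shift or a turn outside -1 to 1 is refused whole. A call with a gripper value outside its range is refused whole. The fingers move at their own pace and stop on an object; "grip_force" is the grip in N (left out, the last holds). Time passes only in rows, so rows that do not move let the fingers close. It gives the time, the measured TCP pose, the force, the opening and the grip force at its end, in the units of the state.
- robot.get_obs(): the state, without advancing time (a new reading comes with each control period).
- optics.capture(name): name is "scene" or "top"; returns (picture, depth): 384x512x3 uint8, red, green, blue; 384x512 float32, mm along the optical axis (not along the pixel's ray), 0 where there is no reading.
- optics.camera_model(name): a dict with "K" (3x3 intrinsics, pixels), "k1" (the pictures are not rectified: a ray, as slopes to the right and down, at radius r is drawn at 1 + k1 r^2 times it, then the intrinsics apply), "R" (3x3) and "t" (3): a world point X has camera coordinates R X + t. Camera axes: x right, y down, z forward; pixel columns grow to the right and rows downward; lengths in mm; the calibration is good to about 2 mm. A picture is of the moment at which its call begins. camera_model takes no time and is no camera call.
- finish_job(): hands the job in; it is judged then, once.
Trained networks look in the newest picture that a camera, given by its name, has taken for a name from the list of things; names that differ only in an ending like _2 or _b are one class to them, and where a whole thing is asked for, a point or a joint stands for the part that bears it (a point fixed in the world has none). Each returns a list of dicts, best first, with "p" (0 to 1); they miss things now and then, are a little off and sometimes report something else, mostly with a low value. They report only what shows in the picture. A call takes as long as a camera call.
- finder.spot_in(label, camera): "rect" ([left, top, right, bottom] in pixels, round what is visible of it).
- finder.cut_out(label, camera): "region" (384x512 bool, what is visible of it) and "rect" ([left, top, right, bottom] in pixels, round what is visible of it).
The state is a dict: "time_s": time; "joint_pos": joint angles; "joint_vel": joint speeds; "effort": joint torques, N m; "tcp_pos": TCP position; "ee_rot": TCP orientation; "wrist_force": force on the tool from outside, world axes, zero at the start; "wrist_torque": the same for the moment, N m; "width": finger opening in mm; "grip_force": force on a finger pad.
Only numpy, scipy, OpenCV 4.12 (cv2) and the standard library are available. Lean on these libraries where they do the work, as an engineer would, in place of code of your own. Each camera call takes 0.05 s, during which the arm holds its last target. There are 200 camera calls.

### The job

Photograph the new canisters for the shop's web page, in the order white, black, terracotta (one may be missing today): lift each by its knob and hold it upright with its yellow, then its green, then its blue panel at the camera's focus point above the red cross, squarely facing the lens and still for about a second each time. Then stand every canister upright on the narrow oak ledge, centred across its depth, and let go. Do not bump the camera, knock a canister over or shift the vase, mug or notebook.

Things in the scene. Friction and masses are not known exactly. Their poses are not given: they have to be found in the camera images.
- white: white canister, 64 mm diameter, lid (stuck fast) top at 88 mm; dark wooden knob to lift it by, 28 mm diameter, from 88 to 132 mm up. Origin: centre of underside, z up. Colour panels on its side, 28 x 46 mm: yellow towards own +x, green 120 deg counter-clockwise from above, blue 240 deg; a like-coloured patch on the lid over each. May be absent. About 0.35 kg
- white_yellow (a point): centre of the yellow panel of the white canister, 33 mm from its axis and 43 mm above its underside; x points straight out of the panel, z up the canister
- white_green (a point): centre of the green panel of the white canister, 33 mm from its axis and 43 mm above its underside; x points straight out of the panel, z up the canister
- white_blue (a point): centre of the blue panel of the white canister, 33 mm from its axis and 43 mm above its underside; x points straight out of the panel, z up the canister
- black: black canister, 64 mm diameter, lid (stuck fast) top at 88 mm; dark wooden knob to lift it by, 28 mm diameter, from 88 to 132 mm up. Origin: centre of underside, z up. Colour panels on its side, 28 x 46 mm: yellow towards own +x, green 120 deg counter-clockwise from above, blue 240 deg; a like-coloured patch on the lid over each. May be absent. About 0.35 kg
- black_yellow (a point): centre of the yellow panel of the black canister, 33 mm from its axis and 43 mm above its underside; x points straight out of the panel, z up the canister
- black_green (a point): centre of the green panel of the black canister, 33 mm from its axis and 43 mm above its underside; x points straight out of the panel, z up the canister
- black_blue (a point): centre of the blue panel of the black canister, 33 mm from its axis and 43 mm above its underside; x points straight out of the panel, z up the canister
- terracotta: terracotta canister, 64 mm diameter, lid (stuck fast) top at 88 mm; dark wooden knob to lift it by, 28 mm diameter, from 88 to 132 mm up. Origin: centre of underside, z up. Colour panels on its side, 28 x 46 mm: yellow towards own +x, green 120 deg counter-clockwise from above, blue 240 deg; a like-coloured patch on the lid over each. May be absent. About 0.35 kg
- terracotta_yellow (a point): centre of the yellow panel of the terracotta canister, 33 mm from its axis and 43 mm above its underside; x points straight out of the panel, z up the canister
- terracotta_green (a point): centre of the green panel of the terracotta canister, 33 mm from its axis and 43 mm above its underside; x points straight out of the panel, z up the canister
- terracotta_blue (a point): centre of the blue panel of the terracotta canister, 33 mm from its axis and 43 mm above its underside; x points straight out of the panel, z up the canister
- camera: product camera, black box on a grey base plate 100 mm wide, 8 mm thick, from x = -110 to 90 mm; loose, 130 mm high. Origin on the counter, z up. The lens looks along the camera's own -x, its axis 85 mm above the counter, its front at x = 0. A white disc with a red cross on the plate at x = -80 mm lies under the focus point. It may get knocked aside
- camera_focus (a point): focus point: on the lens axis, 80 mm in front of the lens, 85 mm above the counter, straight above the red cross; a panel is in focus when its centre is here and it looks straight at the lens (panel x along the camera's +x)
- ledge: narrow raised oak board, fixed, 56 mm deep (own x), 280 mm long (own y), top 70 mm above the counter, on two dark steel feet. Origin on the counter under its centre
- ledge_top (a point): centre of the ledge's top face; axes as the ledge: x across the 56 mm, y along the 280 mm, z up
- vase: blue bud vase, 72 mm wide, 108 mm high, origin centre of underside; bystander
- mug: blue-grey mug, 80 mm wide, 90 mm high, handle at its +y, origin centre of underside; bystander
- notebook: blue notebook lying flat, 100 x 140 x 16 mm, origin centre of underside; bystander

How it is judged (in metres and radians):
On the way, in this order (a step that is already met when the one before it is completed fails the run):
1. the white canister's yellow panel is held at the camera's focus point (centre within 20 mm), looking at the lens (within 0.25 rad), canister upright, for 0.6 s (distance between white_yellow and camera_focus below 0.02 m and angle between the x axis of white_yellow and the x axis of camera, either way round below 0.25 rad and x of white in the frame of camera below -0.09 m and angle between white's own z axis and vertical below 0.2 rad), for 0.6 s.
2. the white canister's green panel is held at the camera's focus point (centre within 20 mm), looking at the lens (within 0.25 rad), canister upright, for 0.6 s (distance between white_green and camera_focus below 0.02 m and angle between the x axis of white_green and the x axis of camera, either way round below 0.25 rad and x of white in the frame of camera below -0.09 m and angle between white's own z axis and vertical below 0.2 rad), for 0.6 s.
3. the white canister's blue panel is held at the camera's focus point (centre within 20 mm), looking at the lens (within 0.25 rad), canister upright, for 0.6 s (distance between white_blue and camera_focus below 0.02 m and angle between the x axis of white_blue and the x axis of camera, either way round below 0.25 rad and x of white in the frame of camera below -0.09 m and angle between white's own z axis and vertical below 0.2 rad), for 0.6 s.
4. the black canister's yellow panel is held at the camera's focus point (centre within 20 mm), looking at the lens (within 0.25 rad), canister upright, for 0.6 s (distance between black_yellow and camera_focus below 0.02 m and angle between the x axis of black_yellow and the x axis of camera, either way round below 0.25 rad and x of black in the frame of camera below -0.09 m and angle between black's own z axis and vertical below 0.2 rad), for 0.6 s.
5. the black canister's green panel is held at the camera's focus point (centre within 20 mm), looking at the lens (within 0.25 rad), canister upright, for 0.6 s (distance between black_green and camera_focus below 0.02 m and angle between the x axis of black_green and the x axis of camera, either way round below 0.25 rad and x of black in the frame of camera below -0.09 m and angle between black's own z axis and vertical below 0.2 rad), for 0.6 s.
6. the black canister's blue panel is held at the camera's focus point (centre within 20 mm), looking at the lens (within 0.25 rad), canister upright, for 0.6 s (distance between black_blue and camera_focus below 0.02 m and angle between the x axis of black_blue and the x axis of camera, either way round below 0.25 rad and x of black in the frame of camera below -0.09 m and angle between black's own z axis and vertical below 0.2 rad), for 0.6 s.
7. the terracotta canister's yellow panel is held at the camera's focus point (centre within 20 mm), looking at the lens (within 0.25 rad), canister upright, for 0.6 s (distance between terracotta_yellow and camera_focus below 0.02 m and angle between the x axis of terracotta_yellow and the x axis of camera, either way round below 0.25 rad and x of terracotta in the frame of camera below -0.09 m and angle between terracotta's own z axis and vertical below 0.2 rad), for 0.6 s.
8. the terracotta canister's green panel is held at the camera's focus point (centre within 20 mm), looking at the lens (within 0.25 rad), canister upright, for 0.6 s (distance between terracotta_green and camera_focus below 0.02 m and angle between the x axis of terracotta_green and the x axis of camera, either way round below 0.25 rad and x of terracotta in the frame of camera below -0.09 m and angle between terracotta's own z axis and vertical below 0.2 rad), for 0.6 s.
9. the terracotta canister's blue panel is held at the camera's focus point (centre within 20 mm), looking at the lens (within 0.25 rad), canister upright, for 0.6 s (distance between terracotta_blue and camera_focus below 0.02 m and angle between the x axis of terracotta_blue and the x axis of camera, either way round below 0.25 rad and x of terracotta in the frame of camera below -0.09 m and angle between terracotta's own z axis and vertical below 0.2 rad), for 0.6 s.
At the end, for the whole second after the job is handed in: Every canister that is present stands released and at rest on the ledge's top (underside within 6 mm of the top face, upright within 0.08 rad), its axis within 18 mm of the ledge's centre line and not beyond 135 mm from its middle (z of white in the frame of ledge_top between -0.004 and 0.006 m and x of white in the frame of ledge_top between -0.018 and 0.018 m and y of white in the frame of ledge_top between -0.135 and 0.135 m and angle between each of white, black, terracotta's own z axis and vertical below 0.08 rad and linear speed of each of white, black, terracotta below 0.02 m/s and z of black in the frame of ledge_top between -0.004 and 0.006 m and x of black in the frame of ledge_top between -0.018 and 0.018 m and y of black in the frame of ledge_top between -0.135 and 0.135 m and z of terracotta in the frame of ledge_top between -0.004 and 0.006 m and x of terracotta in the frame of ledge_top between -0.018 and 0.018 m and y of terracotta in the frame of ledge_top between -0.135 and 0.135 m); the robot touches nothing.
It fails at once if the vase, mug or notebook is shifted more than 30 mm (distance of any of vase, mug, notebook from where it was at the start of the episode above 0.03 m).
It fails at once if a canister is knocked over (tilted more than 0.7 rad) (angle between any of white, black, terracotta's own z axis and vertical above 0.7 rad).
It fails at once if the robot or a canister bumps the camera with more than 6 N (contact force between camera and the arm above 6 N or contact force between camera and the fingers above 6 N or contact force between camera and white above 6 N or contact force between camera and black above 6 N or contact force between camera and terracotta above 6 N).
Of white, black, terracotta only 2 to 3 are there at a start; the rules pass over those that are not, and their reading is None.
At some moment in a run one of camera may be knocked a few centimetres aside while the robot is not near it.
It also fails if it takes over 210 s, if anything falls off the work surface, if the arm or the gripper's body presses on something with over 40 N, if the wrist force passes 120 N, or if a joint passes its speed limit or range.

## Working session

There is one attempt and no reset: what is moved stays moved. The work goes in short steps, Python scripts to look and compute and a tool call to move; the robot and the scene stay as the last step left them, time stands still between calls to the robot, and variables do not carry over. Pictures are saved under pics/ and viewed, at most 14 in all, crops included, and the job is handed in when it is done.

Besides the shell and the picture viewer there is one more tool, called after ">>>" as name(argument=value, ...) on one line, values as JSON. carry_out: Moves the arm, as the interface text tells. Its arguments: {"type":"object","properties":{"targets":{"type":"string"},"grip_force":{"type":"number"}},"required":["targets"]}

```bash
ls; mkdir -p pics; python3 - <<'E'
from rig import robot, optics
import cv2, numpy as np
o=robot.get_obs(); print(o)
for n in("scene","top"):
    p,d=optics.capture(n); cv2.imwrite(f"pics/{n}0.png",p[...,::-1]); np.savez(f"{n}0.npz",p=p,d=d); m=optics.camera_model(n);print(m)
a=cv2.imread("pics/scene0.png");b=cv2.imread("pics/top0.png")
E
```

```text
pics
{'time_s': 0.0, 'joint_pos': array([-0.94582131,  0.50186915, -0.42679242,  1.55144144,  0.22079051,
        1.13826139, -0.210317  ]), 'joint_vel': array([-1.02054963e-03, -1.52392145e-03,  6.55747702e-04,  9.23105921e-05,
       -1.83784660e-03, -1.60680077e-04,  3.65434561e-04]), 'effort': array([ 1.33953508e-03, -5.69514978e+01, -5.81498176e+00, -2.80935663e+01,
        1.06881699e-02,  1.22900982e-02,  6.30147710e-06]), 'tcp_pos': array([229.85832423, 607.29172045, 238.24962085]), 'ee_rot': array([[-9.35281787e-01,  3.53903085e-01, -7.64500455e-04],
       [ 3.53903900e-01,  9.35280122e-01, -1.76707835e-03],
       [ 8.96475969e-05, -1.92327589e-03, -9.99998146e-01]]), 'wrist_force': array([ 0.53965712, -0.48039982,  0.22042227]), 'wrist_torque': array([-0.03157805, -0.02205712,  0.01026325]), 'grip_force': 0.0, 'width': 85.06111911319593}
{'K': array([[374.85106042,   0.        , 251.84643685],
       [  0.        , 374.85106042, 192.27379147],
       [  0.        ,   0.        ,   1.        ]]), 'k1': -0.0919333234043703, 'R': array([[ 0.49709408,  0.86757319,  0.01463701],
       [ 0.72909344, -0.40848445, -0.54914771],
       [-0.47044684,  0.28364982, -0.83559712]]), 't': array([-348.02341691, -337.37395879, 1326.4708571 ])}
{'K': array([[411.61945528,   0.        , 258.13957539],
       [  0.        , 411.61945528, 192.71514545],
       [  0.        ,   0.        ,   1.        ]]), 'k1': -0.07473661475063004, 'R': array([[-0.01393243, -0.99951963,  0.02768378],
       [-0.99584882,  0.01137998, -0.09030855],
       [ 0.08995012, -0.02882707, -0.99552899]]), 't': array([  56.77128974,  546.14898208, 1108.89094974])}
```

View pics/scene0.png

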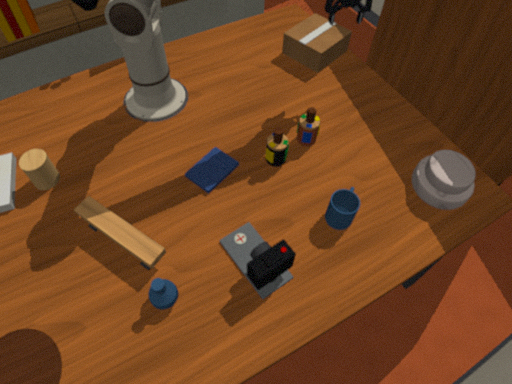

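View pics/top0.png

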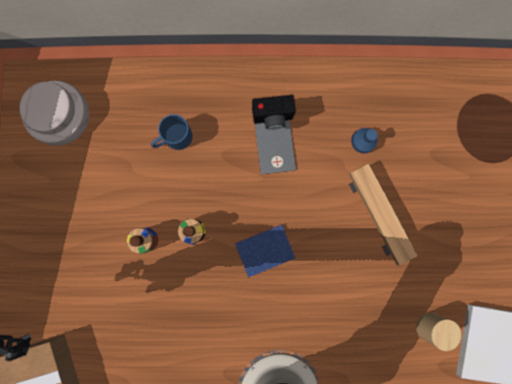

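The scene view shows the base at (155,95), two canisters at (277,150) and (309,127), the camera at (260,260) with its cross at (240,238), the ledge at (120,232), vase (163,293), mug (342,208) and notebook (212,170). The top view shows canisters at (140,240) and (191,231), the cross at (277,161) and the ledge at (383,215). The gripper is at bottom left.

```bash
cat > h.py <<'E'
from rig import robot, optics, finder
import cv2, numpy as np
def ray(n,u,v):
    m=optics.camera_model(n); k=np.array([m['k1'],0,0,0,0.])
    s=cv2.undistortPoints(np.array([[[u,v]]],float),m['K'],k)[0,0]
    R=m['R'];c=-R.T@m['t'];d=R.T@np.array([s[0],s[1],1]); return c,d
def at_z(n,u,v,z):
    c,d=ray(n,u,v); return c+d*(z-c[2])/d[2]
def at_d(n,u,v,D):
    c,d=ray(n,u,v); return c+d*D
def proj(n,X):
    m=optics.camera_model(n)
    return cv2.projectPoints(np.array(X,float).reshape(-1,3),cv2.Rodrigues(m['R'])[0],m['t'],m['K'],np.array([m['k1'],0,0,0,0.]))[0][:,0]
def cloud(n,d):
    m=optics.camera_model(n); H,W=d.shape
    uv=np.stack(np.meshgrid(np.arange(W),np.arange(H)),-1).reshape(-1,1,2).astype(float)
    s=cv2.undistortPoints(uv,m['K'],np.array([m['k1'],0,0,0,0.]))[:,0]
    P=np.c_[s,np.ones(len(s))]*d.reshape(-1,1)
    return ((P-m['t'])@m['R']).reshape(H,W,3)
E
python3 - <<'E'
from h import *
np.set_printoptions(precision=1,suppress=True)
T=np.load("top0.npz");S=np.load("scene0.npz")
for n in("white","black","terracotta","camera","ledge","mug","vase","notebook","camera_focus"):
  for c,Z in(("top",T),("scene",S)):
    r=finder.cut_out(n,c)
    C=cloud(c,Z['d'])
    for q in r[:2]:
        P=C[q['region']&(Z['d']>0)]
        print(n,c,round(q['p'],2),np.array(q['rect']),len(P), P.mean(0) if len(P) else'',np.percentile(P,97,axis=0) if len(P) else '')
a=T['p'][200:270,110:220,::-1];b=S['p'][95:175,250:335,::-1]
A=cv2.resize(a,None,fx=5,fy=5,interpolation=2)
B=cv2.resize(b,None,fx=5,fy=5,interpolation=2)
cv2.imwrite("pics/ca.png",A);cv2.imwrite("pics/cb.png",B)
E
```

```text
black top 0.72 [352.  124.6 378.4 150.9] 541 [ 683.1 -238.3   68.1] [ 716.3 -213.3  110.1]
black top 0.61 [178.7 220.4 204.1 244.9] 580 [443.8 223.7  89.5] [472.5 256.6 133.4]
black scene 0.78 [266.6 128.7 287.9 169. ] 644 [461.4 218.5  73. ] [479.  249.1 131.8]
black scene 0.34 [298.2 107.6 322.4 145.4] 647 [437.5 350.3  71.7] [457.1 384.1 132.9]
terracotta top 0.95 [127.3 226.5 154.5 255.5] 675 [422.3 352.8  81.1] [453.4 387.9 133.1]
terracotta top 0.44 [175.1 217.8 207.3 241.8] 572 [444.6 223.   90.5] [472.5 254.2 133.4]
terracotta scene 0.71 [299.8 109.1 319.4 144.1] 670 [437.4 350.9  70.8] [457.1 387.3 132.8]
camera top 0.65 [250.6  94.  294.7 173.1] 2812 [706.5   3.5  51.6] [783.1  55.1 124.8]
camera scene 0.63 [221.7 224.9 292.2 299.9] 3065 [732.5  -0.5  58.2] [802.4  57.  125. ]
camera scene 0.44 [ 73.8 196.3 165.9 268.3] 2272 [ 495.8 -279.2   67.4] [ 611.  -211.1   73.4]
ledge top 0.59 [350.6 165.1 417.7 266.1] 2554 [ 480.9 -280.3   64.6] [ 600.3 -211.    74. ]
ledge scene 0.79 [ 74.3 197.6 165.6 269.9] 2373 [ 495.5 -279.2   65.6] [ 610.9 -209.8   73.3]
mug top 0.66 [149.  1
[... 178 characters left out ...]
6.4 149.9] 526 [ 682.7 -238.    68.8] [ 714.4 -213.2  110.1]
vase scene 0.95 [149.1 277.5 178.6 307. ] 697 [ 702.9 -243.8   68.1] [ 724.8 -215.3  109. ]
notebook top 0.91 [236.3 222.4 293.9 275.9] 1850 [388.4  33.3  16.1] [443.7  98.8  20.3]
notebook top 0.33 [179.8 218.7 207.8 246.7] 527 [445.1 222.7  93.8] [472.5 253.8 133.4]
notebook scene 0.65 [184.8 147.1 236.2 193.4] 1352 [395.4  32.3  14.8] [452.4 101.3  19.2]
camera_focus top 0.79 [250.2  94.1 299.5 174.4] 2793 [706.2   3.9  51.8] [783.1  55.3 124.8]
camera_focus top 0.17 [176.  219.1 206.7 244.2] 604 [443.3 223.8  85.7] [472.4 258.9 133.3]
camera_focus scene 0.89 [221.5 222.5 294.8 298.9] 3002 [733.5  -1.6  57.9] [801.9  55.3 125. ]
```

View pics/ca.png

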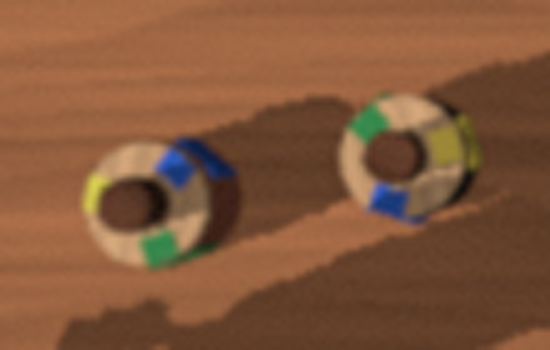

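View pics/cb.png

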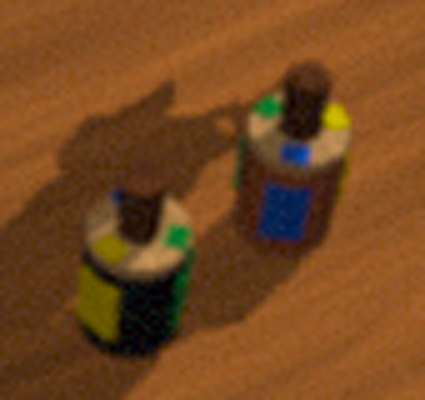

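The crops show that the white canister is absent. In the top crop, terracotta (left) has yellow (95,195), blue (177,167) and green (160,248). Black (right) has yellow (447,147), green (370,122) and blue (390,200).

```bash
cat > meas.py <<'E'
from h import *
np.set_printoptions(precision=1,suppress=True)
def cans(pics,guess):
    out={}
    for nm,g in guess.items():
        kn=[];pt={'y':[],'g':[],'b':[]}
        for c,(p,d) in pics.items():
            C=cloud(c,d); near=(np.hypot(C[...,0]-g[0],C[...,1]-g[1])<45)&(d>0)
            k=near&(abs(C[...,2]-132)<6)&(np.hypot(C[...,0]-g[0],C[...,1]-g[1])<30)
            if k.sum(): kn.append(C[k].mean(0)); print(nm,c,'knob',C[k].mean(0),k.sum())
            l=near&(abs(C[...,2]-88)<5)
            hsv=cv2.cvtColor(p,cv2.COLOR_RGB2HSV).astype(int); H,S=hsv[...,0],hsv[...,1]
            V=hsv[...,2]
            for q,(lo,hi) in {'y':(22,38),'g':(45,85),'b':(105,130)}.items():
                mm=l&(H>=lo)&(H<=hi)&(S>120)&(V>60)
                if mm.sum()>3: pt[q].append(C[mm].mean(0)[:2]); print(' ',q,c,C[mm].mean(0),mm.sum())
        out[nm]=(np.mean(kn,0),pt)
        ctr=np.mean(kn,0)[:2]
        for i,q in enumerate('ygb'):
            for w in pt[q]: print(' ',nm,q,'yaw of yellow',np.degrees(np.arctan2(*(w-ctr)[::-1]))-120*i)
    return out
def snap():
    return {n:optics.capture(n) for n in("top","scene")}
def camera_pose(pics):
    for c,(p,d) in pics.items():
        C=cloud(c,d); hsv=cv2.cvtColor(p,cv2.COLOR_RGB2HSV).astype(int)
        near=(C[...,0]>520)&(C[...,0]<860)&(abs(C[...,1])<150)&(d>0)
        # white disc, grey plate
        S,V=hsv[...,1],hsv[...,2]
        w=near&(S<60)&(V>125)&(C[...,2]<20); pl=near&(S<110)&(C[...,2]<18)&(C[...,2]>3)
        dz=np.median(C[pl][:,2]); 
        n,l,st,ce=cv2.connectedComponentsWithStats(w.astype(np.uint8))
        i=1+st[1:,4].argmax()
        P=C[pl][:,:2].astype(np.float32)
        print(c,'disc',C[l==i].mean(0),st[i,4],'plate z',dz,len(P),cv2.minAreaRect(P))
        b=near&(C[...,2]>100); B=C[b][:,:2].astype(np.float32)
        print('  box',len(B),np.percentile(C[b][:,2],90),cv2.minAreaRect(B))
E
python3 - <<'E'
from meas import *
pics={n:tuple(np.load(f"{n}0.npz")[k] for k in'pd') for n in("top","scene")}
cans(pics,dict(black=(445,218),terracotta=(422,350)))
camera_pose(pics)
for c,(p,d) in pics.items():
    C=cloud(c,d); m=(abs(C[...,2]-70)<7)&(C[...,0]>300)&(C[...,0]<680)&(C[...,1]<-150)&(C[...,1]>-420)&(d>0)
    n,l,st,ce=cv2.connectedComponentsWithStats(m.astype(np.uint8)); i=1+st[1:,4].argmax()
    P=C[l==i]; print(c,'ledge',P.mean(0),cv2.minAreaRect(P[:,:2].astype(np.float32)))
E
```

```text
black top knob [444.8 227.9 131.5] 102
  y top [450.3 204.7  89.3] 42
  g top [461.5 244.6  89.6] 17
  b top [422.  235.3  88.6] 23
black scene knob [448.7 228.3 131.5] 63
  y scene [454.6 214.9  89. ] 36
  g scene [464.  246.7  89.6] 17
  black y yaw of yellow -81.30728745338747
  black y yaw of yellow -59.079936384290306
  black g yaw of yellow -71.91754281318575
  black g yaw of yellow -72.95153200944947
  black b yaw of yellow -76.19967291209011
terracotta top knob [421.6 358.8 131.7] 105
  y top [428.9 386.5  88.2] 20
  g top [399.5 352.   89.6] 19
  b top [440.7 344.3  89.5] 25
terracotta scene knob [426.1 361.1 131.7] 59
  y scene [426.3 379.9  89.8] 25
  g scene [401.2 355.   89.4] 15
  b scene [443.6 347.3  89.7] 15
  terracotta y yaw of yellow 79.20296838566851
  terracotta y yaw of yellow 82.92989671614325
  terracotta g yaw of yellow -281.9487434901043
  terracotta g yaw of yellow -287.74852344403575
  terracotta b yaw of yellow -282.7241549937402
  terracotta b yaw of yellow -272.5873815427042
top disc [636.4  -4.5   8.3] 110 plate z 8.158691087924215 1620 ((678.8438720703125, -1.054290771484375), (145.13833618164062, 100.44488525390625), 6.341069221496582)
  box 977 124.5058568741169 ((751.9803466796875, 7.4790802001953125), (76.26698303222656, 109.70281219482422), 5.774339199066162)
scene disc [638.5  -2.6   8.6] 84 plate z 8.005794894091569 1493 ((708.6885986328125, 3.508045196533203), (200.9776153564453, 100.25045013427734), 6.383354663848877)
  box 1168 124.62416706074755 ((756.2152709960938, 8.628299713134766), (75.02684020996094, 111.14297485351562), 4.694984436035156)
top ledge [ 482.2 -282.    70.1] ((482.35614013671875, -282.9833984375), (280.2619934082031, 59.17912292480469), 26.542348861694336)
scene ledge [ 494.1 -277.9   70.5] ((483.6664733886719, -281.48529052734375), (282.55511474609375, 58.36332702636719), 26.350845336914062)
```

Terracotta is at (423.5,360) with yellow yaw about 79°, and black at (446.5,228) with yellow yaw about -74°. The disc is at (637.5,-3.5) with camera yaw 6.3°. The ledge is at (483,-282) with its long axis at 26.4°. All sizes and heights agree with the task text, so I'm moving above black.

>>> carry_out(targets="-.96 -.79 0 0 0 0 -1;-.96 -.79 0 0 0 0 -1;-.96 -.79 0 0 0 0 -1;-.96 -.79 0 0 0 0 -1;-.96 -.79 0 0 0 0 -1", grip_force=60)

```text
time_s: 1.42
tcp_pos: [307.8, 471.8, 239.3]
ee_rot: [[-0.935, 0.354, 0.0], [0.354, 0.935, 0.0], [-0.0, 0.0, -1.0]]
wrist_force: [0.5, 0.3, 0.4]
width: 85.5
grip_force: 0.0
```

>>> carry_out(targets="-.96 -.79 0 0 0 0 -1;-.96 -.79 0 0 0 0 -1;-.96 -.79 0 0 0 0 -1;-.96 -.79 0 0 0 0 -1;-.96 -.79 0 0 0 0 -1")

```text
time_s: 1.83
tcp_pos: [385.2, 337.0, 239.6]
ee_rot: [[-0.935, 0.354, 0.001], [0.354, 0.935, 0.0], [-0.0, 0.001, -1.0]]
wrist_force: [1.3, -0.1, 0.5]
width: 85.1
grip_force: 0.0
```

>>> carry_out(targets="-.96 -.79 0 0 0 0 -1;-.96 -.79 0 0 0 0 -1;-.96 -.79 0 0 0 0 -1;-.96 -.79 0 0 0 0 -1;0 0 0 0 0 0 -1")

```text
time_s: 2.25
tcp_pos: [450.0, 223.6, 239.3]
ee_rot: [[-0.932, 0.362, 0.002], [0.362, 0.932, -0.003], [-0.003, -0.002, -1.0]]
wrist_force: [0.5, -1.2, -0.1]
width: 85.2
grip_force: 0.0
```

```bash
python3 -c "
from h import *
o=robot.get_obs();print(o['joint_pos'],o['tcp_pos'],o['ee_rot'],o['time_s'])"
```

```text
[-0.28041424  0.21786239 -0.26986658  1.91922014  0.0721839   1.01347422
  0.61742012] [450.0261898  223.5878444  239.34873185] [[-0.93198316  0.36249742  0.001737  ]
 [ 0.36249109  0.93198193 -0.00314436]
 [-0.00275868 -0.00230084 -0.99999355]] 2.25
```

>>> carry_out(targets="0 0 0 0 0 .88 -1;0 0 0 0 0 .88 -1;0 0 0 0 0 .88 -1;0 0 0 0 0 .88 -1;0 0 0 0 0 .88 -1")

```text
time_s: 2.67
tcp_pos: [446.4, 230.6, 239.4]
ee_rot: [[-0.754, 0.657, 0.0], [0.657, 0.754, 0.0], [-0.0, 0.0, -1.0]]
wrist_force: [0.2, 0.0, -0.0]
width: 85.2
grip_force: 0.0
```

>>> carry_out(targets="0 0 .8 0 0 0 -1;0 0 .8 0 0 0 -1;0 0 .8 0 0 0 -1;0 0 0 0 0 0 -1;0 0 0 0 0 0 -1")

```text
time_s: 3.08
tcp_pos: [445.6, 230.2, 178.8]
ee_rot: [[-0.756, 0.654, -0.002], [0.654, 0.756, -0.001], [0.001, -0.002, -1.0]]
wrist_force: [0.2, -0.2, 1.2]
width: 85.4
grip_force: 0.0
```

```bash
cat > to.py <<'E'
# usage: to.py x y z  -> shift in units for tool axes from measured pose
import sys
from h import *
o=robot.get_obs(); R=o['ee_rot']; t=np.array(list(map(float,sys.argv[1:4])))
print('t',o['time_s'],'tcp',o['tcp_pos'].round(1),'tool yaw',np.degrees(np.arctan2(R[1,0],R[0,0])).round(1),'q7',np.degrees(o['joint_pos'][6]).round(1),'width',round(o['width'],1))
print('units',(R.T@(t-o['tcp_pos'])/25).round(2))
E
python3 to.py 446.5 228 102
```

```text
t 3.0833 tcp [445.6 230.2 178.8] tool yaw 139.1 q7 14.4 width 85.4
units [-0.09 -0.04  3.07]
```

>>> carry_out(targets="-.08 -.04 .8 0 0 0 -1;0 0 .8 0 0 0 -1;0 0 .8 0 0 0 -1;0 0 .67 0 0 0 -1;0 0 0 0 0 0 -1")

```text
time_s: 3.5
tcp_pos: [446.3, 227.9, 101.2]
ee_rot: [[-0.756, 0.655, -0.003], [0.655, 0.756, -0.001], [0.001, -0.003, -1.0]]
wrist_force: [-0.6, -0.5, -0.1]
width: 85.6
grip_force: 0.0
```

>>> carry_out(targets="0 0 0 0 0 0 0;0 0 0 0 0 0 .5;0 0 0 0 0 0 1;0 0 0 0 0 0 1;0 0 0 0 0 0 1")

```text
time_s: 3.92
tcp_pos: [447.9, 228.5, 103.7]
ee_rot: [[-0.756, 0.655, 0.001], [0.655, 0.756, 0.0], [-0.001, 0.001, -1.0]]
wrist_force: [-2.6, -3.2, 13.8]
width: 26.6
grip_force: 58.0
```

>>> carry_out(targets="0 0 0 0 0 0 1;0 0 0 0 0 0 1;0 0 0 0 0 0 1;0 0 0 0 0 0 1;0 0 0 0 0 0 1")

```text
time_s: 4.33
tcp_pos: [447.8, 228.4, 103.7]
ee_rot: [[-0.756, 0.655, 0.001], [0.655, 0.756, 0.0], [-0.001, 0.001, -1.0]]
wrist_force: [-1.8, -1.2, 6.3]
width: 27.1
grip_force: 58.5
```

```bash
python3 to.py 446.5 228 102
```

```text
t 4.3333 tcp [447.8 228.4 103.7] tool yaw 139.1 q7 12.6 width 27.1
units [ 0.03 -0.05  0.07]
```

>>> carry_out(targets="0 0 -.5 0 0 0 1;0 0 -.9 0 0 0 1;0 0 -.9 0 0 0 1;0 0 -.9 0 0 0 1;0 0 -.9 0 0 0 1", grip_force=80)

```text
time_s: 4.75
tcp_pos: [446.7, 228.1, 206.0]
ee_rot: [[-0.756, 0.655, -0.001], [0.655, 0.756, -0.0], [0.0, -0.001, -1.0]]
wrist_force: [0.9, 0.5, -2.8]
width: 26.5
grip_force: 78.8
```

>>> carry_out(targets="0 0 -.9 0 0 -.5 1;0 0 -.5 0 0 -1 1;0 0 0 0 0 -1 1;0 0 0 0 0 -1 1;0 0 0 0 0 -1 1")

```text
time_s: 5.17
tcp_pos: [447.0, 228.1, 240.5]
ee_rot: [[-0.939, 0.343, 0.0], [0.343, 0.939, -0.0], [-0.0, 0.0, -1.0]]
wrist_force: [0.2, 0.9, -3.5]
width: 26.6
grip_force: 78.9
```

>>> carry_out(targets="0 0 0 0 0 -1 1;0 0 0 0 0 -1 1;0 0 0 0 0 -1 1;0 0 0 0 0 -1 1;0 0 0 0 0 -1 1")

```text
time_s: 5.58
tcp_pos: [446.8, 228.1, 239.9]
ee_rot: [[-0.999, -0.05, -0.001], [-0.05, 0.999, -0.0], [0.001, -0.0, -1.0]]
wrist_force: [-0.2, -0.4, -3.1]
width: 26.5
grip_force: 78.9
```

>>> carry_out(targets="0 0 0 0 0 -1 1;0 0 0 0 0 -1 1;0 0 0 0 0 -1 1;0 0 0 0 0 -1 1;0 0 0 0 0 -1 1")

```text
time_s: 6.0
tcp_pos: [446.9, 228.1, 239.9]
ee_rot: [[-0.9, -0.435, -0.001], [-0.435, 0.9, -0.0], [0.001, -0.0, -1.0]]
wrist_force: [-0.1, 0.0, -3.0]
width: 26.3
grip_force: 78.9
```

>>> carry_out(targets="0 0 0 0 0 -1 1;0 0 0 0 0 -1 1;0 0 0 0 0 -1 1;0 0 0 0 0 0 1;0 0 0 0 0 0 1")

```text
time_s: 6.42
tcp_pos: [447.0, 228.1, 240.0]
ee_rot: [[-0.775, -0.632, -0.0], [-0.632, 0.775, -0.0], [0.0, 0.0, -1.0]]
wrist_force: [0.0, 0.5, -3.6]
width: 26.2
grip_force: 78.9
```

```bash
cat > look.py <<'E'
import sys
from meas import *
pics=snap(); camera_pose(pics)
if len(sys.argv)>1:
    v=np.hstack([cv2.resize(pics[n][0][...,::-1],(400,300)) for n in pics])
    cv2.imwrite(f"pics/{sys.argv[1]}.png",v)
E
python3 look.py a1; python3 to.py 604.7 -7 240
```

```text
top disc [636.3  -4.4   8.4] 96 plate z 8.26422994961218 1610 ((679.0529174804688, -0.7852859497070312), (144.7754669189453, 100.82083892822266), 5.985509872436523)
  box 987 124.76481935994832 ((751.8680419921875, 7.323703765869141), (76.61428833007812, 110.28559875488281), 5.419443607330322)
scene disc [638.3  -2.2   8.2] 84 plate z 8.09106347156903 1498 ((708.904296875, 3.855621337890625), (199.8410186767578, 102.56704711914062), 5.540358066558838)
  box 1176 124.59695389536319 ((756.0827026367188, 8.65625), (75.49439239501953, 110.01002502441406), 4.891317367553711)
t 6.5167 tcp [447.1 228.2 240. ] tool yaw -140.8 q7 93.4 width 26.3
units [  1.06 -11.27   0.  ]
```

>>> carry_out(targets=".09 -.94 0 0 0 0 1;.09 -.94 0 0 0 0 1;.09 -.94 0 0 0 0 1;.09 -.94 0 0 0 0 1;.09 -.94 0 0 0 0 1")

```text
time_s: 6.93
tcp_pos: [513.5, 129.3, 240.1]
ee_rot: [[-0.775, -0.632, -0.0], [-0.632, 0.775, -0.0], [0.0, -0.0, -1.0]]
wrist_force: [-0.8, -0.2, -2.6]
width: 26.4
grip_force: 79.1
```

>>> carry_out(targets=".09 -.94 0 0 0 0 1;.09 -.94 0 0 0 0 1;.09 -.94 0 0 0 0 1;.09 -.94 0 0 0 0 1;.09 -.94 0 0 0 0 1")

```text
time_s: 7.35
tcp_pos: [579.2, 31.2, 239.9]
ee_rot: [[-0.775, -0.632, -0.0], [-0.632, 0.775, -0.0], [0.0, 0.0, -1.0]]
wrist_force: [0.2, 0.8, -2.8]
width: 26.4
grip_force: 79.1
```

>>> carry_out(targets=".09 -.94 0 0 0 0 1;.09 -.94 0 0 0 0 1;0 0 0 0 0 0 1;0 0 0 0 0 0 1;0 0 0 0 0 0 1")

```text
time_s: 7.77
tcp_pos: [604.7, -6.3, 239.6]
ee_rot: [[-0.774, -0.633, -0.001], [-0.633, 0.774, 0.001], [0.0, 0.001, -1.0]]
wrist_force: [0.4, -0.7, -2.5]
width: 26.4
grip_force: 79.2
```

```bash
python3 - <<'E'
from meas import *
pics=snap()
camera_pose(pics)
o=robot.get_obs();g=o['tcp_pos'];print(g,o['joint_pos'])
dz=g[2]-103
for c,(p,d) in pics.items():
    C=cloud(c,d); hsv=cv2.cvtColor(p,cv2.COLOR_RGB2HSV).astype(int);H,S,V=np.moveaxis(hsv,-1,0)
    near=(np.hypot(C[...,0]-g[0],C[...,1]-g[1])<45)&(d>0)&(C[...,2]>dz-10)&(C[...,2]<dz+100)
    for q,(lo,hi) in {'y':(22,38),'g':(45,85),'b':(105,130)}.items():
        mm=near&(H>=lo)&(H<=hi)&(S>120)&(V>60)
        if mm.sum(): 
            m=C[mm].mean(0);print(c,q,m,mm.sum(),np.degrees(np.arctan2(m[1]-g[1],m[0]-g[0])))
a=pics['scene'][0][140:300,170:330,::-1]; b=pics['top'][0][90:250,200:360,::-1]
cv2.imwrite("pics/a2.png",np.hstack([cv2.resize(x,(400,400),interpolation=2) for x in(a,b)]))
E
python3 to.py 604.7 -7 145.5
```

```text
t 7.8667 tcp [604.5  -5.4 239.9] tool yaw -140.6 q7 122.0 width 26.3
units [ 0.03 -0.06  3.78]Traceback (most recent call last):
  File "<stdin>", line 3, in <module>
  File "meas.py", line 33, in camera_pose
    i=1+st[1:,4].argmax()
        ~~~~~~~~~~~~~~~^^
ValueError: attempt to get argmax of an empty sequence
```

```bash
python3 - <<'E'
s=open('meas.py').read()
s=s.replace("        i=1+st[1:,4].argmax()\n","        i=1+st[1:,4].argmax() if n>1 else 0\n").replace("print(c,'disc',C[l==i].mean(0),st[i,4],","print(c,'disc',C[l==i].mean(0) if i else None,st[i,4] if i else 0,")
s+='''
def held(pics,z0=103):
    o=robot.get_obs();g=o['tcp_pos'];dz=g[2]-z0;print('tcp',g,o['time_s'])
    for c,(p,d) in pics.items():
        C=cloud(c,d); hsv=cv2.cvtColor(p,cv2.COLOR_RGB2HSV).astype(int);H,S,V=np.moveaxis(hsv,-1,0)
        near=(np.hypot(C[...,0]-g[0],C[...,1]-g[1])<45)&(d>0)&(C[...,2]>dz-10)&(C[...,2]<dz+100)
        for q,(lo,hi) in {'y':(22,38),'g':(45,85),'b':(105,130)}.items():
            mm=near&(H>=lo)&(H<=hi)&(S>120)&(V>60)
            for nm,k in(('lid',C[...,2]>dz+82),('side',C[...,2]<dz+78)):
                kk=mm&k
                if kk.sum()>2:
                    m=C[kk].mean(0);print(' ',c,q,nm,m,kk.sum(),'az',np.degrees(np.arctan2(m[1]-g[1],m[0]-g[0])).round(1))
    a=pics['scene'][0][140:300,170:330,::-1]; b=pics['top'][0][90:250,200:360,::-1]
    return np.hstack([cv2.resize(x,(400,400),interpolation=2) for x in(a,b)])
'''
open('meas.py','w').write(s)
E
cat > look.py <<'E'
import sys
from meas import *
pics=snap(); camera_pose(pics); cv2.imwrite(f"pics/{sys.argv[1]}.png",held(pics))
E
python3 look.py a2
```

```text
top disc [651.5   8.9   9.4] 1 plate z 8.14254017471204 613 ((693.6990966796875, -2.0124130249023438), (117.49732208251953, 330.79925537109375), 88.6192398071289)
  box 7192 670.0027798760854 ((653.126708984375, 0.6768951416015625), (272.2840270996094, 110.48702239990234), 4.145103931427002)
scene disc [638.3  -2.1   8.3] 82 plate z 7.9714891327130175 1491 ((708.9053955078125, 3.3838768005371094), (199.71986389160156, 100.53626251220703), 5.976782321929932)
  box 12143 636.1956104247131 ((655.571533203125, -4.871955871582031), (281.96875, 109.37381744384766), 7.354499340057373)
tcp [604.7  -5.6 240.2] 7.9667
  top g side [575.3  12.2 190.5] 8 az 148.8
  scene y lid [624.9  -2.  225.5] 62 az 10.0
  scene y side [636.   -4.1 182.4] 140 az 2.7
  scene b lid [596.8 -29.6 226. ] 14 az -108.1
  scene b side [604.5 -38.8 197.1] 4 az -90.4
```

View pics/a2.png

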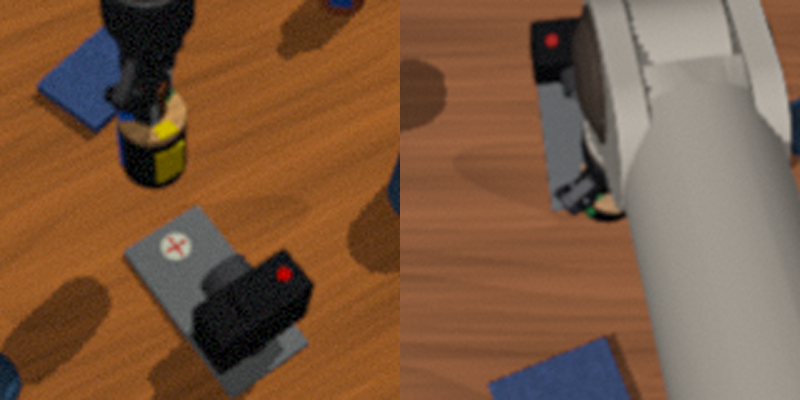

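Held upright, yellow is facing the lens and the camera hasn't moved (cross at about (177,246) in the left crop). Lowering to the focus point now.

>>> carry_out(targets=".03 -.06 .8 0 0 0 1;0 0 .8 0 0 0 1;0 0 .8 0 0 0 1;0 0 .8 0 0 0 1;0 0 .57 0 0 0 1")

```text
time_s: 8.38
tcp_pos: [604.4, -7.8, 144.2]
ee_rot: [[-0.773, -0.634, -0.002], [-0.634, 0.773, 0.0], [0.001, 0.001, -1.0]]
wrist_force: [0.2, 0.2, -2.1]
width: 26.5
grip_force: 79.5
```

>>> carry_out(targets="0 0 0 0 0 0 1;0 0 0 0 0 0 1;0 0 0 0 0 0 1;0 0 0 0 0 0 1;0 0 0 0 0 0 1")

```text
time_s: 8.8
tcp_pos: [606.5, -8.4, 147.3]
ee_rot: [[-0.774, -0.634, 0.003], [-0.634, 0.774, -0.0], [-0.002, -0.002, -1.0]]
wrist_force: [-0.2, -1.0, -3.7]
width: 26.6
grip_force: 79.5
```

```bash
python3 look.py a3;python3 to.py 604.7 -7 145.5
```

```text
top disc None 0 plate z 8.153388974430808 562 ((680.6325073242188, -4.2242431640625), (140.18495178222656, 281.27783203125), 79.7972412109375)
  box 5591 599.9163735090066 ((653.145263671875, -0.999847412109375), (274.81488037109375, 109.57357025146484), 5.1895599365234375)
scene disc [639.5  -1.1   8.2] 73 plate z 8.04441176559409 1456 ((708.9884033203125, 4.4741668701171875), (199.51126098632812, 102.9070816040039), 5.762434482574463)
  box 11819 589.3083384453804 ((655.421875, -7.2272796630859375), (284.472900390625, 111.35264587402344), 8.553091049194336)
tcp [606.1  -8.6 146.8] 8.9
  top g side [576.6   9.  101.1] 3 az 149.3
  scene y lid [627.6  -5.8 132.3] 54 az 7.4
  scene y side [638.2  -7.6  90.3] 105 az 1.6
  scene b side [605.2 -42.  103.3] 4 az -91.5
t 8.9 tcp [606.1  -8.6 146.8] tool yaw -140.7 q7 120.5 width 26.2
units [0.   0.08 0.05]
```

>>> carry_out(targets="0 0 0 0 0 0 1;0 0 0 0 0 0 1;0 0 0 0 0 0 1;0 0 0 0 0 0 1;0 0 0 0 0 0 1")

```text
time_s: 9.32
tcp_pos: [605.4, -8.6, 145.8]
ee_rot: [[-0.774, -0.634, -0.0], [-0.634, 0.774, 0.0], [0.0, 0.0, -1.0]]
wrist_force: [0.6, 0.2, -3.5]
width: 26.1
grip_force: 79.5
```

>>> carry_out(targets="0 0 0 0 0 0 1;0 0 0 0 0 0 1;0 0 0 0 0 0 1;0 0 0 0 0 0 1;0 0 0 0 0 0 1")

```text
time_s: 9.73
tcp_pos: [605.4, -8.5, 145.8]
ee_rot: [[-0.774, -0.634, -0.0], [-0.634, 0.774, 0.0], [0.0, 0.0, -1.0]]
wrist_force: [-0.0, 0.2, -4.1]
width: 26.4
grip_force: 79.5
```

View pics/a3.png

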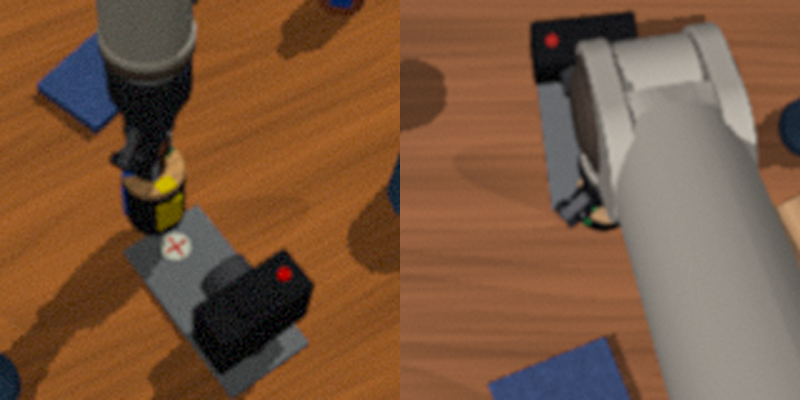

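Yellow sits at about (638,-7.6,~88) mm against a focus of (637.5,-3.5,85), upright and facing the lens. Next is green.

>>> carry_out(targets="0 .08 0 0 0 .97 1;0 0 0 0 0 .97 1;0 0 0 0 0 .97 1;0 0 0 0 0 .97 1;0 0 0 0 0 .97 1")

```text
time_s: 10.15
tcp_pos: [604.2, -7.0, 145.8]
ee_rot: [[-0.957, -0.29, -0.0], [-0.29, 0.957, 0.0], [0.0, 0.0, -1.0]]
wrist_force: [-0.8, 0.2, -2.6]
width: 26.4
grip_force: 79.5
```

>>> carry_out(targets="0 0 0 0 0 .97 1;0 0 0 0 0 .97 1;0 0 0 0 0 .97 1;0 0 0 0 0 .97 1;0 0 0 0 0 .97 1")

```text
time_s: 10.57
tcp_pos: [604.2, -6.9, 145.8]
ee_rot: [[-0.996, 0.093, -0.0], [0.093, 0.996, 0.0], [0.0, 0.0, -1.0]]
wrist_force: [1.1, 0.3, -2.8]
width: 26.1
grip_force: 79.4
```

>>> carry_out(targets="0 0 0 0 0 .97 1;0 0 0 0 0 .97 1;0 0 0 0 0 .97 1;0 0 0 0 0 .97 1;0 0 0 0 0 .97 1")

```text
time_s: 10.98
tcp_pos: [604.2, -6.8, 145.8]
ee_rot: [[-0.886, 0.463, -0.0], [0.463, 0.886, 0.0], [0.0, 0.0, -1.0]]
wrist_force: [0.3, 1.0, -2.5]
width: 26.3
grip_force: 79.4
```

>>> carry_out(targets="0 0 0 0 0 .97 1;0 0 0 0 0 .97 1;0 0 0 0 0 .97 1;0 0 0 0 0 .97 1;0 0 0 0 0 .97 1")

```text
time_s: 11.4
tcp_pos: [604.2, -6.8, 145.8]
ee_rot: [[-0.645, 0.764, -0.0], [0.764, 0.645, 0.0], [0.0, 0.0, -1.0]]
wrist_force: [0.3, -0.2, -2.3]
width: 26.7
grip_force: 79.4
```

>>> carry_out(targets="0 0 0 0 0 .97 1;0 0 0 0 0 .97 1;0 0 0 0 0 .97 1;0 0 0 0 0 .97 1;0 0 0 0 0 .97 1")

```text
time_s: 11.82
tcp_pos: [604.2, -6.8, 145.8]
ee_rot: [[-0.308, 0.951, -0.0], [0.951, 0.308, 0.0], [0.0, 0.0, -1.0]]
wrist_force: [0.5, -0.0, -1.8]
width: 26.3
grip_force: 79.3
```

>>> carry_out(targets="0 0 0 0 0 .97 1;0 0 0 0 0 .97 1;0 0 0 0 0 0 1;0 0 0 0 0 0 1;0 0 0 0 0 0 1")

```text
time_s: 12.23
tcp_pos: [604.2, -6.8, 145.8]
ee_rot: [[-0.164, 0.987, -0.0], [0.987, 0.164, 0.0], [0.0, -0.0, -1.0]]
wrist_force: [0.6, -0.7, -2.3]
width: 26.3
grip_force: 79.3
```

>>> carry_out(targets="0 0 0 0 0 0 1;0 0 0 0 0 0 1;0 0 0 0 0 0 1;0 0 0 0 0 0 1;0 0 0 0 0 0 1")

```text
time_s: 12.65
tcp_pos: [604.2, -7.1, 145.8]
ee_rot: [[-0.161, 0.987, 0.0], [0.987, 0.161, 0.0], [0.0, 0.0, -1.0]]
wrist_force: [0.4, 0.1, -3.6]
width: 26.3
grip_force: 79.3
```

>>> carry_out(targets="0 0 0 0 0 0 1;0 0 0 0 0 0 1;0 0 0 0 0 0 1;0 0 0 0 0 0 1;0 0 0 0 0 0 1")

```text
time_s: 13.07
tcp_pos: [604.2, -7.0, 145.8]
ee_rot: [[-0.161, 0.987, -0.0], [0.987, 0.161, 0.0], [0.0, -0.0, -1.0]]
wrist_force: [0.6, -0.4, -2.3]
width: 26.3
grip_force: 79.3
```

```bash
python3 look.py a4;python3 to.py 604.7 -7 145.5
```

```text
top disc [634.5  17.7   9.1] 1 plate z 8.191830651559956 541 ((716.7406005859375, 5.0415191650390625), (114.85100555419922, 245.80247497558594), 61.74932098388672)
  box 4949 600.8896878909542 ((653.9425659179688, -0.931488037109375), (273.24224853515625, 109.78546142578125), 5.010954856872559)
scene disc [641.4   1.    8.6] 60 plate z 8.017453731844444 1456 ((708.7208251953125, 3.6983795166015625), (200.07095336914062, 101.33385467529297), 6.17917013168335)
  box 11431 587.8230177335646 ((655.805419921875, -0.7837066650390625), (276.9646301269531, 110.89728546142578), 5.316750526428223)
tcp [604.2  -7.  145.8] 13.1667
  top b side [584.9  21.1  91.7] 24 az 124.4
  scene y lid [600.9 -20.5 130.7] 49 az -103.6
  scene y side [604.6 -37.   92.7] 13 az -89.2
  scene g lid [628.7  -1.4 130.4] 26 az 13.0
  scene g side [636.4   2.4 105.5] 11 az 16.2
t 13.1667 tcp [604.2  -7.  145.8] tool yaw 99.3 q7 13.9 width 26.5
units [-0.    0.02  0.01]
```

```bash
cat > ov.py <<'E'
import sys
from meas import *
# ov.py name panelAz(y) : overlay predicted panels of held canister (underside = tcp z - 103.8)
p,d=optics.capture("scene"); o=robot.get_obs(); g=o['tcp_pos']; y0=np.radians(float(sys.argv[2]))
im=cv2.resize(p[...,::-1],None,fx=8,fy=8,interpolation=cv2.INTER_CUBIC)
for i,col in enumerate([(0,255,255),(0,255,0),(255,0,0)]):
    a=y0+i*2*np.pi/3
    P=[[g[0]+33*np.cos(a+s*.44),g[1]+33*np.sin(a+s*.44),g[2]-103.8+43+h*23] for s,h in((-1,-1),(1,-1),(1,1),(-1,1))]
    q=((proj("scene",P)+.5)*8).astype(int); cv2.polylines(im,[q],True,col,1)
u,v=(proj("scene",[[g[0],g[1],g[2]-50]])[0]*8).astype(int)
cv2.imwrite(f"pics/{sys.argv[1]}.png",im[v-220:v+260,u-240:u+240])
E
python3 ov.py o1 -113.7
```

```text
(no output)
```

View pics/o1.png

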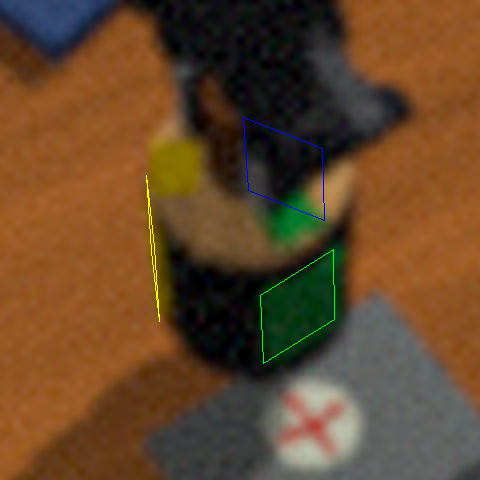

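The green panel (centre near (303,300) in the crop) matches its predicted outline within about 3 mm, turned by roughly 4°. Blue next, with that yaw correction included.

>>> carry_out(targets="0 0 0 0 0 1 1;0 0 0 0 0 1 1;0 0 0 0 0 1 1;0 0 0 0 0 1 1;0 0 0 0 0 1 1")

```text
time_s: 13.63
tcp_pos: [604.2, -7.0, 145.8]
ee_rot: [[0.24, 0.971, 0.0], [0.971, -0.24, 0.0], [0.0, 0.0, -1.0]]
wrist_force: [0.5, 0.4, -2.5]
width: 26.5
grip_force: 79.3
```

>>> carry_out(targets="0 0 0 0 0 1 1;0 0 0 0 0 1 1;0 0 0 0 0 1 1;0 0 0 0 0 1 1;0 0 0 0 0 1 1")

```text
time_s: 14.05
tcp_pos: [604.2, -6.9, 145.8]
ee_rot: [[0.599, 0.801, -0.0], [0.801, -0.599, 0.0], [0.0, -0.0, -1.0]]
wrist_force: [0.1, -0.4, -2.6]
width: 26.2
grip_force: 79.3
```

>>> carry_out(targets="0 0 0 0 0 1 1;0 0 0 0 0 1 1;0 0 0 0 0 1 1;0 0 0 0 0 1 1;0 0 0 0 0 1 1")

```text
time_s: 14.47
tcp_pos: [604.2, -6.8, 145.8]
ee_rot: [[0.863, 0.505, 0.0], [0.505, -0.863, 0.0], [0.0, -0.0, -1.0]]
wrist_force: [-0.7, -0.5, -2.2]
width: 26.3
grip_force: 79.3
```

>>> carry_out(targets="0 0 0 0 0 1 1;0 0 0 0 0 1 1;0 0 0 0 0 1 1;0 0 0 0 0 1 1;0 0 0 0 0 1 1")

```text
time_s: 14.88
tcp_pos: [604.2, -6.7, 145.8]
ee_rot: [[0.992, 0.129, 0.0], [0.129, -0.992, 0.0], [0.0, -0.0, -1.0]]
wrist_force: [-0.3, -0.3, -3.4]
width: 26.4
grip_force: 79.3
```

>>> carry_out(targets="0 0 0 0 0 1 1;0 0 0 0 0 1 1;0 0 0 0 0 1 1;0 0 0 0 0 1 1;0 0 0 0 0 1 1")

```text
time_s: 15.3
tcp_pos: [604.2, -6.7, 145.8]
ee_rot: [[0.964, -0.268, 0.0], [-0.268, -0.964, 0.0], [-0.0, -0.0, -1.0]]
wrist_force: [-1.7, -0.1, -3.0]
width: 26.3
grip_force: 79.3
```

>>> carry_out(targets="0 0 0 0 0 1 1;0 0 0 0 0 1 1;0 0 0 0 0 0 1;0 0 0 0 0 0 1;0 0 0 0 0 0 1")

```text
time_s: 15.72
tcp_pos: [604.2, -6.8, 145.8]
ee_rot: [[0.911, -0.412, -0.0], [-0.412, -0.911, 0.0], [-0.0, -0.0, -1.0]]
wrist_force: [0.0, -0.7, -1.3]
width: 26.2
grip_force: 79.3
```

>>> carry_out(targets="0 0 0 0 0 0 1;0 0 0 0 0 0 1;0 0 0 0 0 0 1;0 0 0 0 0 0 1;0 0 0 0 0 0 1")

```text
time_s: 16.13
tcp_pos: [604.2, -7.1, 145.8]
ee_rot: [[0.91, -0.414, 0.0], [-0.414, -0.91, 0.0], [-0.0, -0.0, -1.0]]
wrist_force: [-0.0, -0.4, -3.1]
width: 26.4
grip_force: 79.3
```

>>> carry_out(targets="0 0 0 0 0 0 1;0 0 0 0 0 0 1;0 0 0 0 0 0 1;0 0 0 0 0 0 1;0 0 0 0 0 0 1")

```text
time_s: 16.55
tcp_pos: [604.2, -7.0, 145.8]
ee_rot: [[0.91, -0.414, -0.0], [-0.414, -0.91, 0.0], [-0.0, 0.0, -1.0]]
wrist_force: [0.1, -0.3, -2.8]
width: 26.6
grip_force: 79.3
```

```bash
python3 look.py a5;python3 to.py 604.7 -7 145.5; python3 ov.py o2 126.3
```

```text
top disc [ 640.4 -139.5    0.5] 7 plate z 8.228921910618382 248 ((695.7845458984375, 19.696990966796875), (117.3590087890625, 334.5899658203125), 48.62538528442383)
  box 4967 597.0685424507903 ((656.1619873046875, 2.5639801025390625), (129.5935821533203, 274.0722351074219), 88.93807220458984)
scene disc [641.7   1.1   8.4] 61 plate z 8.097160350569647 1431 ((709.1443481445312, 3.7989654541015625), (199.07154846191406, 101.0075912475586), 6.300890922546387)
  box 11511 582.2365825759676 ((658.67822265625, -1.5535202026367188), (141.20855712890625, 280.2714538574219), 88.66911315917969)
tcp [604.1  -7.  145.7] 16.65
  scene y lid [599.3 -29.6 130.7] 10 az -102.0
  scene y side [603.  -39.9  85.5] 6 az -92.0
  scene g lid [599.3 -29.  131.6] 10 az -102.5
  scene b lid [630.8  -6.3 131.2] 24 az 1.5
  scene b side [639.7  -7.1  90.2] 93 az -0.1
t 16.65 tcp [604.1  -7.  145.7] tool yaw -24.5 q7 -93.5 width 26.0
units [ 0.02 -0.01  0.01]
```

View pics/o2.png

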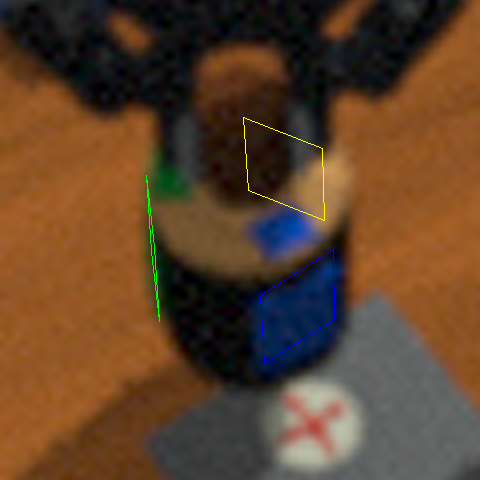

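Blue is on its predicted outline. Carrying black to the far half of the ledge.

>>> carry_out(targets="0 0 -.5 0 0 0 1;0 0 -.9 0 0 0 1;0 0 -.9 0 0 0 1;0 0 -.9 0 0 0 1;0 0 -.6 0 0 0 1")

```text
time_s: 17.12
tcp_pos: [605.1, -7.6, 244.1]
ee_rot: [[0.91, -0.415, 0.003], [-0.415, -0.91, 0.0], [0.003, -0.001, -1.0]]
wrist_force: [0.6, 0.2, -0.6]
width: 26.0
grip_force: 79.4
```

>>> carry_out(targets=".16 .91 0 0 0 0 1;.16 .91 0 0 0 0 1;.16 .91 0 0 0 0 1;.16 .91 0 0 0 0 1;.16 .91 0 0 0 0 1")

```text
time_s: 17.53
tcp_pos: [574.9, -120.0, 241.9]
ee_rot: [[0.91, -0.415, 0.001], [-0.415, -0.91, 0.0], [0.001, -0.0, -1.0]]
wrist_force: [0.1, -0.0, -2.3]
width: 26.3
grip_force: 79.4
```

>>> carry_out(targets=".16 .91 0 0 0 0 1;.16 .91 0 0 0 0 1;.16 .91 0 0 0 0 1;.16 .91 0 0 0 0 1;.16 .91 0 0 0 0 1")

```text
time_s: 17.95
tcp_pos: [546.0, -231.9, 241.9]
ee_rot: [[0.91, -0.415, 0.001], [-0.415, -0.91, -0.0], [0.001, -0.0, -1.0]]
wrist_force: [0.2, 0.3, -2.5]
width: 26.1
grip_force: 79.4
```

>>> carry_out(targets=".16 .91 0 0 0 0 1;0 0 0 0 0 0 1;0 0 0 0 0 0 1;0 0 0 0 0 0 1;0 0 0 0 0 0 1")

```text
time_s: 18.37
tcp_pos: [541.1, -251.7, 241.0]
ee_rot: [[0.911, -0.413, 0.0], [-0.413, -0.911, 0.001], [-0.0, -0.001, -1.0]]
wrist_force: [-0.1, 0.4, -2.0]
width: 26.6
grip_force: 79.5
```

```bash
python3 to.py 541 -253 178; python3 - <<'E'
from meas import *
p,d=optics.capture("scene"); C=cloud("scene",d); g=robot.get_obs()['tcp_pos']
m=(abs(C[...,2]-70)<5)&(C[...,0]>300)&(C[...,0]<680)&(C[...,1]<-150)&(C[...,1]>-420)&(d>0)
n,l,st,ce=cv2.connectedComponentsWithStats(m.astype(np.uint8)); i=1+st[1:,4].argmax()
print(cv2.minAreaRect(C[l==i][:,:2].astype(np.float32)))
near=(np.hypot(C[...,0]-g[0],C[...,1]-g[1])<45)&(d>0)&(C[...,2]<230)&(C[...,2]>100)
print(np.percentile(C[near],[2,98],axis=0))
E
```

```text
t 18.3667 tcp [ 541.1 -251.7  241. ] tool yaw -24.4 q7 -72.6 width 26.6
units [0.02 0.05 2.52]
((484.36053466796875, -282.2222595214844), (281.564697265625, 57.21443557739258), 26.51329803466797)
[[ 538.8 -281.4  142.9]
 [ 577.4 -219.4  228. ]]
```

>>> carry_out(targets=".02 .04 .8 0 0 0 1;0 0 .8 0 0 0 1;0 0 .6 0 0 0 1;0 0 .3 0 0 0 1;0 0 0 0 0 0 1")

```text
time_s: 18.83
tcp_pos: [539.9, -252.4, 176.5]
ee_rot: [[0.911, -0.413, -0.003], [-0.413, -0.911, 0.001], [-0.004, 0.0, -1.0]]
wrist_force: [0.1, 1.3, -3.0]
width: 26.6
grip_force: 79.6
```

>>> carry_out(targets="0 0 .08 0 0 0 1;0 0 .08 0 0 0 1;0 0 .03 0 0 0 1;0 0 0 0 0 0 1;0 0 0 0 0 0 1")

```text
time_s: 19.25
tcp_pos: [540.9, -254.3, 174.1]
ee_rot: [[0.91, -0.414, 0.001], [-0.414, -0.91, -0.0], [0.001, -0.0, -1.0]]
wrist_force: [-0.7, 0.1, -2.5]
width: 26.3
grip_force: 79.6
```

>>> carry_out(targets="0 0 .04 0 0 0 1;0 0 0 0 0 0 1;0 0 .03 0 0 0 1;0 0 0 0 0 0 1;0 0 0 0 0 0 1")

```text
time_s: 19.67
tcp_pos: [541.4, -254.5, 173.9]
ee_rot: [[0.91, -0.414, 0.002], [-0.414, -0.91, 0.0], [0.002, -0.001, -1.0]]
wrist_force: [-3.1, 1.7, 8.9]
width: 26.4
grip_force: 81.0
```

Contact made (wrist force up to +9 N). Opening gently and retreating.

>>> carry_out(targets="0 0 -.02 0 0 0 .5;0 0 0 0 0 0 .3;0 0 0 0 0 0 .1;0 0 0 0 0 0 -.3;0 0 0 0 0 0 -.6")

```text
time_s: 20.08
tcp_pos: [540.6, -254.2, 172.3]
ee_rot: [[0.91, -0.415, 0.0], [-0.415, -0.91, -0.0], [0.0, 0.0, -1.0]]
wrist_force: [0.4, 0.4, 0.6]
width: 61.5
grip_force: 0.0
```

>>> carry_out(targets="0 0 0 0 0 0 -1;0 0 0 0 0 0 -1;0 0 0 0 0 0 -1;0 0 -.3 0 0 0 -1;0 0 -.6 0 0 0 -1")

```text
time_s: 20.5
tcp_pos: [539.4, -253.4, 193.7]
ee_rot: [[0.91, -0.415, -0.003], [-0.415, -0.91, 0.001], [-0.004, 0.001, -1.0]]
wrist_force: [0.2, 0.3, 0.4]
width: 85.3
grip_force: 0.0
```

>>> carry_out(targets="0 0 -.9 0 0 0 -1;0 0 -.9 0 0 0 -1;0 0 -.9 0 0 0 -1;0 0 0 0 0 0 -1;0 0 0 0 0 0 -1")

```text
time_s: 20.92
tcp_pos: [541.4, -254.7, 264.2]
ee_rot: [[0.91, -0.415, 0.003], [-0.415, -0.91, -0.001], [0.003, -0.001, -1.0]]
wrist_force: [-0.8, 0.3, -0.2]
width: 85.4
grip_force: 0.0
```

```bash
python3 - <<'E'
from meas import *
p,d=optics.capture("scene"); C=cloud("scene",d)
near=(np.hypot(C[...,0]-541,C[...,1]+254)<45)&(d>0)
k=near&(abs(C[...,2]-202)<6)&(np.hypot(C[...,0]-541,C[...,1]+254)<25)
print(C[k].mean(0),k.sum())
l=near&(abs(C[...,2]-158)<5); print(np.percentile(C[l],[1,99],axis=0),l.sum())
cv2.imwrite('pics/b1.png',cv2.resize(p[150:310,40:200,::-1],(560,560),interpolation=2))
pics={'scene':(p,d)};camera_pose(pics)
E
python3 to.py 423.5 360 240
```

```text
[ 546.7 -252.6  201.8] 113
[[ 520.7 -283.5  154.2]
 [ 575.9 -224.2  162.4]] 348
scene disc [655.2  18.3   8.4] 81 plate z 8.063278860036801 1569 ((725.1970825195312, 29.61846160888672), (200.06295776367188, 101.87549591064453), 9.982329368591309)
  box 1157 124.61482146115219 ((770.920166015625, 37.372169494628906), (76.56917572021484, 108.1614990234375), 9.732696533203125)
t 20.9667 tcp [ 540.7 -254.1  262.8] tool yaw -24.5 q7 -73.3 width 85.5
units [-14.45 -20.41   0.91]
```

View pics/b1.png

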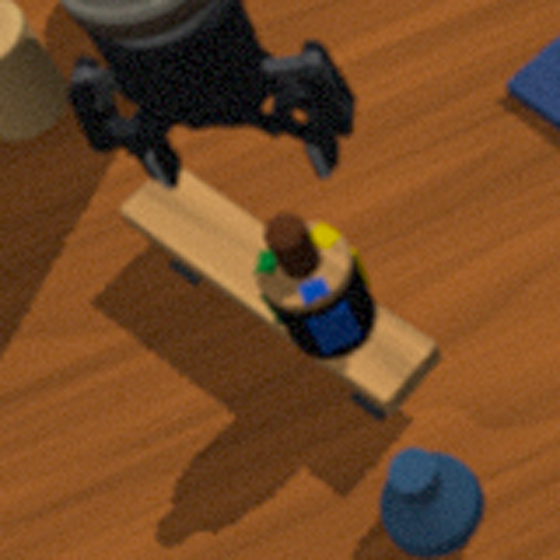

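Black is standing upright, centred on the ledge. The camera has since been knocked to about (655,18), yaw 10°. Going to terracotta.

>>> carry_out(targets="-.69 -.97 0 0 0 0 -1;-.69 -.97 0 0 0 0 -1;-.69 -.97 0 0 0 0 -1;-.69 -.97 0 0 0 0 -1;-.69 -.97 0 0 0 0 -1")

```text
time_s: 21.38
tcp_pos: [511.0, -106.5, 261.0]
ee_rot: [[0.91, -0.415, -0.002], [-0.415, -0.91, 0.0], [-0.002, 0.001, -1.0]]
wrist_force: [-0.3, 1.2, 0.4]
width: 85.2
grip_force: 0.0
```

>>> carry_out(targets="-.69 -.97 0 0 0 0 -1;-.69 -.97 0 0 0 0 -1;-.69 -.97 0 0 0 0 -1;-.69 -.97 0 0 0 0 -1;-.69 -.97 0 0 0 0 -1")

```text
time_s: 21.8
tcp_pos: [482.7, 39.5, 261.3]
ee_rot: [[0.91, -0.414, -0.002], [-0.414, -0.91, -0.0], [-0.002, 0.001, -1.0]]
wrist_force: [0.4, -0.0, 0.2]
width: 85.2
grip_force: 0.0
```

>>> carry_out(targets="-.69 -.97 0 0 0 0 -1;-.69 -.97 0 0 0 0 -1;-.69 -.97 0 0 0 0 -1;-.69 -.97 0 0 0 0 -1;-.69 -.97 0 0 0 0 -1")

```text
time_s: 22.22
tcp_pos: [454.4, 185.3, 261.3]
ee_rot: [[0.91, -0.414, -0.002], [-0.414, -0.91, -0.001], [-0.001, 0.001, -1.0]]
wrist_force: [0.5, 0.4, 0.3]
width: 85.0
grip_force: 0.0
```

>>> carry_out(targets="-.69 -.97 0 0 0 0 -1;-.69 -.97 0 0 0 0 -1;-.69 -.97 0 0 0 0 -1;-.69 -.97 0 0 0 0 -1;-.69 -.97 0 0 0 0 -1")

```text
time_s: 22.63
tcp_pos: [426.3, 331.2, 261.1]
ee_rot: [[0.91, -0.414, -0.002], [-0.414, -0.91, -0.001], [-0.001, 0.002, -1.0]]
wrist_force: [1.1, -0.1, 0.0]
width: 85.7
grip_force: 0.0
```

>>> carry_out(targets="-.69 -.97 0 0 0 0 -1;0 0 0 0 0 -1 -1;0 0 0 0 0 -1 -1;0 0 0 0 0 -1 -1;0 0 0 0 0 -1 -1")

```text
time_s: 23.05
tcp_pos: [421.0, 359.2, 260.8]
ee_rot: [[0.995, -0.103, -0.002], [-0.103, -0.995, -0.002], [-0.001, 0.003, -1.0]]
wrist_force: [1.1, -0.8, -1.2]
width: 85.3
grip_force: 0.0
```

>>> carry_out(targets="0 0 0 0 0 -1 -1;0 0 0 0 0 -1 -1;0 0 0 0 0 -1 -1;0 0 0 0 0 -1 -1;0 0 0 0 0 -1 -1")

```text
time_s: 23.47
tcp_pos: [421.2, 358.9, 261.0]
ee_rot: [[0.956, 0.292, -0.002], [0.292, -0.956, -0.002], [-0.002, 0.001, -1.0]]
wrist_force: [0.0, 0.0, -0.5]
width: 85.3
grip_force: 0.0
```

>>> carry_out(targets="0 0 0 0 0 -1 -1;0 0 0 0 0 -1 -1;0 0 0 0 0 -1 -1;0 0 0 0 0 -1 -1;0 0 0 0 0 -1 -1")

```text
time_s: 23.88
tcp_pos: [421.2, 358.9, 260.9]
ee_rot: [[0.767, 0.642, -0.002], [0.642, -0.767, -0.002], [-0.003, 0.0, -1.0]]
wrist_force: [0.6, -0.4, -0.9]
width: 85.3
grip_force: 0.0
```

>>> carry_out(targets="0 0 0 0 0 -.5 -1;0 0 0 0 0 0 -1;0 0 0 0 0 0 -1;0 0 0 0 0 0 -1;0 0 0 0 0 0 -1")

```text
time_s: 24.3
tcp_pos: [421.7, 359.3, 261.9]
ee_rot: [[0.744, 0.668, -0.001], [0.668, -0.744, -0.001], [-0.001, 0.0, -1.0]]
wrist_force: [-1.0, -0.6, -0.3]
width: 85.5
grip_force: 0.0
```

```bash
python3 to.py 423.5 360 102; python3 - <<'E'
from meas import *
pics=snap();camera_pose(pics); cans({'scene':pics['scene']},dict(terracotta=(422,355)))
E
```

```text
t 24.3 tcp [421.7 359.3 261.9] tool yaw 41.9 q7 -83.3 width 85.5
units [0.07 0.03 6.4 ]
top disc [653.2  17.3   8.5] 109 plate z 8.195873216755523 1630 ((696.0636596679688, 23.775161743164062), (146.012451171875, 101.5184555053711), 10.45092487335205)
  box 1008 124.89145981926256 ((768.1226196289062, 36.47693634033203), (76.05038452148438, 110.07698059082031), 10.3808012008667)
scene disc [655.2  18.7   8.2] 83 plate z 7.948142987990042 1571 ((725.4393920898438, 29.809795379638672), (199.72235107421875, 101.33499908447266), 10.566859245300293)
  box 1166 124.78367874984895 ((770.845947265625, 37.01663589477539), (76.77703094482422, 108.39836883544922), 10.151020050048828)
terracotta scene knob [426.2 361.2 131.8] 60
  y scene [424.9 380.3  89.3] 26
  g scene [402.6 354.4  89.3] 12
  b scene [443.3 346.5  89.8] 15
  terracotta y yaw of yellow 94.00096316711786
  terracotta g yaw of yellow -284.0575293774611
  terracotta b yaw of yellow -280.69622904545724
```

>>> carry_out(targets=".07 .03 .9 0 0 0 -1;0 0 .9 0 0 0 -1;0 0 .9 0 0 0 -1;0 0 .9 0 0 0 -1;0 0 .9 0 0 0 -1")

```text
time_s: 24.82
tcp_pos: [423.7, 360.3, 148.9]
ee_rot: [[0.744, 0.669, 0.0], [0.669, -0.744, 0.0], [0.001, -0.0, -1.0]]
wrist_force: [-0.2, 0.3, -0.5]
width: 85.4
grip_force: 0.0
```

>>> carry_out(targets="0 0 .9 0 0 0 -1;0 0 .6 0 0 0 -1;0 0 .36 0 0 0 -1;0 0 0 0 0 0 -1;0 0 0 0 0 0 -.5", grip_force=60)

```text
time_s: 25.23
tcp_pos: [423.9, 360.1, 103.4]
ee_rot: [[0.744, 0.669, -0.0], [0.669, -0.744, -0.0], [-0.0, 0.0, -1.0]]
wrist_force: [-0.5, 0.9, 0.8]
width: 75.3
grip_force: 0.0
```

>>> carry_out(targets="0 0 0 0 0 0 0;0 0 0 0 0 0 .5;0 0 0 0 0 0 1;0 0 0 0 0 0 1;0 0 0 0 0 0 1")

```text
time_s: 25.65
tcp_pos: [424.1, 360.9, 104.3]
ee_rot: [[0.743, 0.669, 0.001], [0.669, -0.743, 0.002], [0.002, -0.001, -1.0]]
wrist_force: [-0.1, 1.2, 4.0]
width: 26.6
grip_force: 58.7
```

>>> carry_out(targets="0 0 0 0 0 0 1;0 0 0 0 0 0 1;0 0 0 0 0 0 1;0 0 0 0 0 0 1;0 0 0 0 0 0 1", grip_force=80)

```text
time_s: 26.07
tcp_pos: [424.1, 360.9, 104.4]
ee_rot: [[0.743, 0.669, 0.001], [0.669, -0.743, 0.002], [0.002, -0.001, -1.0]]
wrist_force: [-1.5, 0.6, 6.6]
width: 26.4
grip_force: 78.1
```

```bash
python3 to.py 423.5 360 102
```

```text
t 26.0667 tcp [424.1 360.9 104.4] tool yaw 42.0 q7 -77.2 width 26.4
units [-0.04  0.01  0.1 ]
```

>>> carry_out(targets="0 0 -.5 0 0 0 1;0 0 -.9 0 0 0 1;0 0 -.9 0 0 0 1;0 0 -.9 0 0 0 1;0 0 -.9 0 0 0 1")

```text
time_s: 26.48
tcp_pos: [423.3, 359.3, 206.9]
ee_rot: [[0.744, 0.668, -0.001], [0.668, -0.744, -0.001], [-0.001, 0.0, -1.0]]
wrist_force: [-0.6, 0.3, -3.0]
width: 26.5
grip_force: 78.9
```

>>> carry_out(targets="0 0 -.9 0 0 0 1;0 0 -.5 0 0 0 1;0 0 0 0 0 1 1;0 0 0 0 0 1 1;0 0 0 0 0 1 1")

```text
time_s: 26.9
tcp_pos: [423.4, 359.5, 241.4]
ee_rot: [[0.883, 0.469, -0.0], [0.469, -0.883, -0.0], [-0.0, -0.0, -1.0]]
wrist_force: [-0.4, -0.4, -3.4]
width: 26.2
grip_force: 78.8
```

>>> carry_out(targets="0 0 0 0 0 1 1;0 0 0 0 0 1 1;0 0 0 0 0 1 1;0 0 0 0 0 1 1;0 0 0 0 0 1 1")

```text
time_s: 27.32
tcp_pos: [423.2, 359.4, 240.9]
ee_rot: [[0.996, 0.088, -0.001], [0.088, -0.996, -0.001], [-0.001, 0.001, -1.0]]
wrist_force: [-0.1, 0.5, -3.0]
width: 26.4
grip_force: 78.7
```

>>> carry_out(targets="0 0 0 0 0 1 1;0 0 0 0 0 1 1;0 0 0 0 0 1 1;0 0 0 0 0 1 1;0 0 0 0 0 1 1")

```text
time_s: 27.73
tcp_pos: [423.2, 359.4, 240.8]
ee_rot: [[0.952, -0.307, -0.001], [-0.307, -0.952, -0.001], [-0.001, 0.001, -1.0]]
wrist_force: [0.1, 0.6, -3.2]
width: 26.6
grip_force: 78.7
```

>>> carry_out(targets="0 0 0 0 0 1 1;0 0 0 0 0 1 1;0 0 0 0 0 0 1;0 0 0 0 0 0 1;0 0 0 0 0 0 1")

```text
time_s: 28.15
tcp_pos: [423.4, 359.9, 240.8]
ee_rot: [[0.894, -0.448, -0.0], [-0.448, -0.894, -0.0], [-0.0, 0.0, -1.0]]
wrist_force: [0.8, -0.6, -3.6]
width: 26.3
grip_force: 78.8
```

```bash
python3 to.py 621.7 12.1 241
```

```text
t 28.15 tcp [423.4 359.9 240.8] tool yaw -26.6 q7 -145.3 width 26.3
units [ 1.333e+01  8.880e+00 -1.000e-02]
```

>>> carry_out(targets=".95 .635 0 0 0 0 1;.95 .635 0 0 0 0 1;.95 .635 0 0 0 0 1;.95 .635 0 0 0 0 1;.95 .635 0 0 0 0 1")

```text
time_s: 28.57
tcp_pos: [494.4, 234.5, 241.0]
ee_rot: [[0.894, -0.449, -0.0], [-0.449, -0.894, 0.0], [-0.0, -0.0, -1.0]]
wrist_force: [0.6, 0.7, -3.5]
width: 26.3
grip_force: 79.0
```

>>> carry_out(targets=".95 .635 0 0 0 0 1;.95 .635 0 0 0 0 1;.95 .635 0 0 0 0 1;.95 .635 0 0 0 0 1;.95 .635 0 0 0 0 1")

```text
time_s: 28.98
tcp_pos: [564.6, 110.1, 240.9]
ee_rot: [[0.894, -0.449, -0.0], [-0.449, -0.894, 0.0], [-0.0, -0.0, -1.0]]
wrist_force: [0.5, -0.6, -3.5]
width: 26.5
grip_force: 79.0
```

>>> carry_out(targets=".95 .635 0 0 0 0 1;.95 .635 0 0 0 0 1;.95 .635 0 0 0 0 1;.95 .635 0 0 0 0 1;0 0 0 0 0 0 1")

```text
time_s: 29.4
tcp_pos: [622.3, 3.6, 241.6]
ee_rot: [[0.89, -0.456, 0.003], [-0.456, -0.89, -0.005], [0.005, 0.003, -1.0]]
wrist_force: [0.6, -0.7, -2.2]
width: 26.6
grip_force: 79.2
```

>>> carry_out(targets="0 0 0 0 0 0 1;0 0 0 0 0 0 1;0 0 0 0 0 0 1;0 0 0 0 0 0 1;0 0 0 0 0 0 1")

```text
time_s: 29.82
tcp_pos: [620.2, 13.4, 240.7]
ee_rot: [[0.894, -0.448, -0.0], [-0.448, -0.894, 0.001], [-0.001, -0.001, -1.0]]
wrist_force: [0.2, 0.0, -2.6]
width: 26.6
grip_force: 79.3
```

```bash
python3 look.py c1; python3 ov.py o3 10.3; python3 to.py 621.7 12.1 146.3
```

```text
top disc [ 704.  -141.7    1.3] 3 plate z 7.8785327250012145 159 ((645.8116455078125, -19.533355712890625), (229.1052703857422, 214.3560333251953), 84.01114654541016)
  box 7057 675.3677434032458 ((663.7128295898438, 25.52389144897461), (288.84417724609375, 128.32513427734375), 2.9345662593841553)
scene disc [655.8  18.9   8.8] 86 plate z 8.055482661618345 1579 ((724.9334106445312, 29.307659149169922), (200.8517303466797, 100.64912414550781), 10.47841739654541)
  box 12290 635.0386127252444 ((670.6517333984375, 22.779617309570312), (279.4153747558594, 118.0057601928711), 10.764032363891602)
tcp [620.3  12.9 240.8] 29.9167
  scene y lid [644.1  19.4 225.3] 54 az 15.4
  scene y side [652.6  18.5 183.6] 117 az 9.8
  scene b lid [613.9  -9.  225.5] 24 az -106.2
  scene b side [622.8 -18.3 190.3] 11 az -85.5
t 29.9667 tcp [620.4  12.7 240.9] tool yaw -26.7 q7 -101.8 width 26.3
units [ 0.06 -0.    3.78]
```

View pics/o3.png

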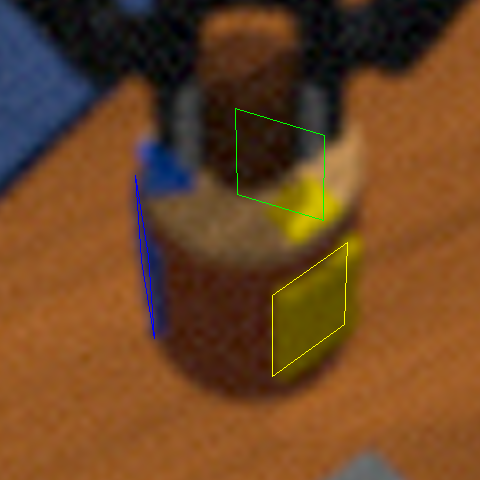

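Terracotta's yellow panel (centre near (315,308) in the crop) sits within about 3 mm of its predicted outline. Lowering to focus.

>>> carry_out(targets=".06 0 .8 0 0 .4 1;0 0 .8 0 0 0 1;0 0 .8 0 0 0 1;0 0 .8 0 0 0 1;0 0 .57 0 0 0 1")

```text
time_s: 30.38
tcp_pos: [621.0, 11.7, 144.8]
ee_rot: [[0.878, -0.478, -0.002], [-0.478, -0.878, 0.0], [-0.002, 0.001, -1.0]]
wrist_force: [-0.2, 1.5, -3.0]
width: 26.2
grip_force: 79.4
```

>>> carry_out(targets="0 0 0 0 0 0 1;0 0 0 0 0 0 1;0 0 0 0 0 0 1;0 0 0 0 0 0 1;0 0 0 0 0 0 1")

```text
time_s: 30.8
tcp_pos: [622.8, 11.1, 147.9]
ee_rot: [[0.878, -0.479, 0.002], [-0.479, -0.878, 0.0], [0.002, -0.001, -1.0]]
wrist_force: [-0.3, -0.6, -3.8]
width: 26.2
grip_force: 79.2
```

>>> carry_out(targets="0 0 0 0 0 0 1;0 0 0 0 0 0 1;0 0 0 0 0 0 1;0 0 0 0 0 0 1;0 0 0 0 0 0 1")

```text
time_s: 31.22
tcp_pos: [621.8, 11.2, 146.6]
ee_rot: [[0.878, -0.479, 0.0], [-0.479, -0.878, 0.0], [-0.0, -0.0, -1.0]]
wrist_force: [-0.8, -0.0, -2.9]
width: 26.5
grip_force: 79.2
```

>>> carry_out(targets="0 0 0 0 0 0 1;0 0 0 0 0 0 1;0 0 0 0 0 0 1;0 0 0 0 0 0 1;0 0 0 0 0 0 1")

```text
time_s: 31.63
tcp_pos: [621.8, 11.2, 146.5]
ee_rot: [[0.878, -0.479, -0.0], [-0.479, -0.878, -0.0], [-0.0, 0.0, -1.0]]
wrist_force: [0.8, 0.1, -3.6]
width: 26.5
grip_force: 79.2
```

```bash
python3 look.py c2; python3 to.py 621.7 12.1 146.3
```

```text
top disc [722.   55.9   9.9] 2 plate z 7.741705855611717 191 ((710.3499145507812, 59.66278839111328), (96.02318572998047, 349.6529235839844), 54.371376037597656)
  box 5441 606.3935418209643 ((664.296875, 25.369434356689453), (289.3807373046875, 135.33627319335938), 1.4423106908798218)
scene disc [657.5  19.4   8.3] 71 plate z 7.999423501082674 1517 ((724.8394775390625, 29.687026977539062), (200.82672119140625, 100.44964599609375), 10.622008323669434)
  box 11881 585.559641270373 ((668.2536010742188, 22.274028778076172), (296.4378967285156, 142.3633575439453), 1.1916440725326538)
tcp [621.8  11.2 146.5] 31.7333
  scene y lid [646.3  16.3 130.9] 48 az 11.7
  scene y side [654.3  15.6  89.8] 92 az 7.8
  scene b lid [615.4 -11.4 132.6] 15 az -105.8
t 31.7333 tcp [621.8  11.2 146.5] tool yaw -28.6 q7 -99.7 width 26.7
units [-0.02 -0.03  0.01]
```

Yellow is in focus. Turning +240° for green, since -120° would hit the joint 7 limit.

>>> carry_out(targets="0 0 0 0 0 -1 1;0 0 0 0 0 -1 1;0 0 0 0 0 -1 1;0 0 0 0 0 -1 1;0 0 0 0 0 -1 1")

```text
time_s: 32.15
tcp_pos: [621.8, 11.1, 146.5]
ee_rot: [[0.995, -0.095, -0.0], [-0.095, -0.995, -0.0], [-0.0, 0.0, -1.0]]
wrist_force: [-1.0, -0.5, -3.5]
width: 26.4
grip_force: 79.2
```

>>> carry_out(targets="0 0 0 0 0 -1 1;0 0 0 0 0 -1 1;0 0 0 0 0 -1 1;0 0 0 0 0 -1 1;0 0 0 0 0 -1 1")

```text
time_s: 32.57
tcp_pos: [621.8, 11.0, 146.5]
ee_rot: [[0.954, 0.3, -0.0], [0.3, -0.954, -0.0], [-0.0, 0.0, -1.0]]
wrist_force: [-0.7, 0.3, -4.6]
width: 26.2
grip_force: 79.3
```

>>> carry_out(targets="0 0 0 0 0 -1 1;0 0 0 0 0 -1 1;0 0 0 0 0 -1 1;0 0 0 0 0 -1 1;0 0 0 0 0 -1 1")

```text
time_s: 32.98
tcp_pos: [621.7, 10.9, 146.5]
ee_rot: [[0.762, 0.647, -0.0], [0.647, -0.762, -0.0], [-0.0, 0.0, -1.0]]
wrist_force: [0.0, -0.1, -4.4]
width: 26.2
grip_force: 79.4
```

>>> carry_out(targets="0 0 0 0 0 -1 1;0 0 0 0 0 -1 1;0 0 0 0 0 -1 1;0 0 0 0 0 -1 1;0 0 0 0 0 -1 1")

```text
time_s: 33.4
tcp_pos: [621.8, 10.9, 146.5]
ee_rot: [[0.45, 0.893, -0.0], [0.893, -0.45, -0.0], [-0.0, 0.0, -1.0]]
wrist_force: [-0.4, 0.6, -3.1]
width: 26.2
grip_force: 79.4
```

>>> carry_out(targets="0 0 0 0 0 -1 1;0 0 0 0 0 -1 1;0 0 0 0 0 -1 1;0 0 0 0 0 -1 1;0 0 0 0 0 -1 1")

```text
time_s: 33.82
tcp_pos: [621.7, 10.8, 146.5]
ee_rot: [[0.067, 0.998, -0.0], [0.998, -0.067, -0.0], [-0.0, -0.0, -1.0]]
wrist_force: [0.5, 0.6, -2.8]
width: 26.4
grip_force: 79.4
```

>>> carry_out(targets="0 0 0 0 0 -1 1;0 0 0 0 0 -1 1;0 0 0 0 0 -1 1;0 0 0 0 0 -1 1;0 0 0 0 0 -1 1")

```text
time_s: 34.23
tcp_pos: [621.7, 10.7, 146.4]
ee_rot: [[-0.327, 0.945, -0.0], [0.945, 0.327, -0.0], [-0.0, -0.0, -1.0]]
wrist_force: [-0.1, 0.3, -3.2]
width: 25.7
grip_force: 79.4
```

>>> carry_out(targets="0 0 0 0 0 -1 1;0 0 0 0 0 -1 1;0 0 0 0 0 -1 1;0 0 0 0 0 -1 1;0 0 0 0 0 -1 1")

```text
time_s: 34.65
tcp_pos: [621.7, 10.7, 146.4]
ee_rot: [[-0.669, 0.743, -0.0], [0.743, 0.669, -0.0], [-0.0, -0.0, -1.0]]
wrist_force: [-0.5, -0.5, -3.6]
width: 25.9
grip_force: 79.4
```

>>> carry_out(targets="0 0 0 0 0 -1 1;0 0 0 0 0 -1 1;0 0 0 0 0 -1 1;0 0 0 0 0 -1 1;0 0 0 0 0 -1 1")

```text
time_s: 35.07
tcp_pos: [621.7, 10.6, 146.4]
ee_rot: [[-0.906, 0.424, -0.0], [0.424, 0.906, -0.0], [0.0, -0.001, -1.0]]
wrist_force: [-1.0, 0.1, -4.5]
width: 26.5
grip_force: 79.4
```

>>> carry_out(targets="0 0 0 0 0 -1 1;0 0 0 0 0 -1 1;0 0 0 0 0 -1 1;0 0 0 0 0 -1 1;0 0 0 0 0 -1 1")

```text
time_s: 35.48
tcp_pos: [621.7, 10.5, 146.3]
ee_rot: [[-0.999, 0.038, -0.0], [0.038, 0.999, -0.001], [0.0, -0.001, -1.0]]
wrist_force: [-1.1, -0.6, -3.0]
width: 26.2
grip_force: 79.4
```

>>> carry_out(targets="0 0 0 0 0 -1 1;0 0 0 0 0 -1 1;0 0 0 0 0 -1 1;0 0 0 0 0 -1 1;0 0 0 0 0 -1 1")

```text
time_s: 35.9
tcp_pos: [621.7, 10.4, 146.3]
ee_rot: [[-0.935, -0.354, -0.0], [-0.354, 0.935, -0.001], [0.001, -0.0, -1.0]]
wrist_force: [-0.1, -0.1, -4.0]
width: 26.5
grip_force: 79.4
```

>>> carry_out(targets="0 0 0 0 0 -1 1;0 0 0 0 0 -1 1;0 0 0 0 0 -.36 1;0 0 0 0 0 0 1;0 0 0 0 0 0 1")

```text
time_s: 36.32
tcp_pos: [621.7, 10.6, 146.3]
ee_rot: [[-0.855, -0.519, -0.0], [-0.519, 0.855, -0.0], [0.0, -0.0, -1.0]]
wrist_force: [-0.2, -0.3, -4.3]
width: 26.0
grip_force: 79.4
```

>>> carry_out(targets="0 0 0 0 0 0 1;0 0 0 0 0 0 1;0 0 0 0 0 0 1;0 0 0 0 0 0 1;0 0 0 0 0 0 1")

```text
time_s: 36.73
tcp_pos: [621.8, 11.2, 146.5]
ee_rot: [[-0.854, -0.521, -0.0], [-0.521, 0.854, -0.0], [0.0, -0.0, -1.0]]
wrist_force: [-0.7, -0.0, -4.2]
width: 26.6
grip_force: 79.4
```

>>> carry_out(targets="0 0 0 0 0 0 1;0 0 0 0 0 0 1;0 0 0 0 0 0 1;0 0 0 0 0 0 1;0 0 0 0 0 0 1")

```text
time_s: 37.15
tcp_pos: [621.8, 11.2, 146.5]
ee_rot: [[-0.854, -0.521, -0.0], [-0.521, 0.854, 0.0], [0.0, 0.0, -1.0]]
wrist_force: [-0.7, 0.2, -3.4]
width: 26.2
grip_force: 79.4
```

```bash
python3 look.py c3; python3 to.py 621.7 12.1 146.3; python3 ov.py o4 -109.7
```

```text
top disc [ 754.9 -148.8    3.2] 2 plate z 8.194073338635388 451 ((710.7271118164062, -7.02740478515625), (205.52682495117188, 299.35772705078125), 61.492103576660156)
  box 6012 609.1889921553463 ((660.3743286132812, 21.98676300048828), (296.1424255371094, 113.76136016845703), 7.462841987609863)
scene disc [657.9  21.2   8.4] 62 plate z 7.966956567060081 1513 ((725.2230834960938, 30.041000366210938), (200.08792114257812, 103.16856384277344), 9.787856101989746)
  box 12507 595.705520761806 ((663.0040283203125, 16.573776245117188), (299.9052734375, 128.33978271484375), 7.066990852355957)
tcp [621.8  11.2 146.5] 37.25
  top b lid [602.6  26.  130.3] 6 az 142.4
  top b side [595.9  30.6  92.3] 13 az 143.1
  scene y lid [635.1   2.5 130.8] 27 az -33.2
  scene y side [626.4 -17.9  95.4] 18 az -81.0
  scene g lid [647.6  16.  131.3] 28 az 10.5
  scene g side [655.5  16.4 102.5] 18 az 8.8
t 37.25 tcp [621.8  11.2 146.5] tool yaw -148.6 q7 110.6 width 26.7
units [-0.02  0.03  0.01]
```

View pics/o4.png

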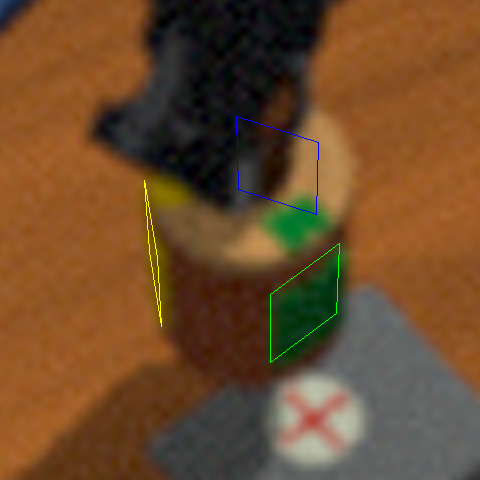

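Green (near (308,300)) matches its outline. Now -120° to blue.

>>> carry_out(targets="0 0 0 0 0 .97 1;0 0 0 0 0 .97 1;0 0 0 0 0 .97 1;0 0 0 0 0 .97 1;0 0 0 0 0 .97 1")

```text
time_s: 37.72
tcp_pos: [621.8, 11.2, 146.5]
ee_rot: [[-0.988, -0.155, -0.0], [-0.155, 0.988, 0.0], [0.0, 0.0, -1.0]]
wrist_force: [0.4, 0.2, -3.3]
width: 26.4
grip_force: 79.3
```

>>> carry_out(targets="0 0 0 0 0 .97 1;0 0 0 0 0 .97 1;0 0 0 0 0 .97 1;0 0 0 0 0 .97 1;0 0 0 0 0 .97 1")

```text
time_s: 38.13
tcp_pos: [621.8, 11.3, 146.5]
ee_rot: [[-0.973, 0.23, -0.0], [0.23, 0.973, 0.0], [0.0, 0.0, -1.0]]
wrist_force: [0.4, -0.4, -3.1]
width: 26.6
grip_force: 79.4
```

>>> carry_out(targets="0 0 0 0 0 .97 1;0 0 0 0 0 .97 1;0 0 0 0 0 .97 1;0 0 0 0 0 .97 1;0 0 0 0 0 .97 1")

```text
time_s: 38.55
tcp_pos: [621.8, 11.4, 146.5]
ee_rot: [[-0.814, 0.581, -0.0], [0.581, 0.814, 0.0], [0.0, 0.0, -1.0]]
wrist_force: [0.1, 0.3, -2.7]
width: 26.0
grip_force: 79.4
```

>>> carry_out(targets="0 0 0 0 0 .97 1;0 0 0 0 0 .97 1;0 0 0 0 0 .97 1;0 0 0 0 0 .97 1;0 0 0 0 0 .97 1")

```text
time_s: 38.97
tcp_pos: [621.8, 11.5, 146.5]
ee_rot: [[-0.534, 0.846, -0.0], [0.846, 0.534, 0.0], [0.0, 0.0, -1.0]]
wrist_force: [0.2, -0.1, -2.7]
width: 26.1
grip_force: 79.4
```

>>> carry_out(targets="0 0 0 0 0 .97 1;0 0 0 0 0 .97 1;0 0 0 0 0 .97 1;0 0 0 0 0 .97 1;0 0 0 0 0 .97 1")

```text
time_s: 39.38
tcp_pos: [621.8, 11.5, 146.5]
ee_rot: [[-0.174, 0.985, -0.0], [0.985, 0.174, 0.0], [0.0, 0.0, -1.0]]
wrist_force: [0.9, 0.5, -2.8]
width: 26.0
grip_force: 79.4
```

>>> carry_out(targets="0 0 0 0 0 .97 1;0 0 0 0 0 .97 1;0 0 0 0 0 0 1;0 0 0 0 0 0 1;0 0 0 0 0 0 1")

```text
time_s: 39.8
tcp_pos: [621.8, 11.4, 146.5]
ee_rot: [[-0.026, 1.0, -0.0], [1.0, 0.026, 0.0], [0.0, -0.0, -1.0]]
wrist_force: [0.1, 0.2, -3.3]
width: 25.9
grip_force: 79.4
```

>>> carry_out(targets="0 0 0 0 0 0 1;0 0 0 0 0 0 1;0 0 0 0 0 0 1;0 0 0 0 0 0 1;0 0 0 0 0 0 1")

```text
time_s: 40.22
tcp_pos: [621.8, 11.2, 146.6]
ee_rot: [[-0.024, 1.0, 0.0], [1.0, 0.024, 0.0], [0.0, 0.0, -1.0]]
wrist_force: [-0.2, -0.1, -3.1]
width: 26.3
grip_force: 79.4
```

>>> carry_out(targets="0 0 0 0 0 0 1;0 0 0 0 0 0 1;0 0 0 0 0 0 1;0 0 0 0 0 0 1;0 0 0 0 0 0 1")

```text
time_s: 40.63
tcp_pos: [621.8, 11.2, 146.5]
ee_rot: [[-0.024, 1.0, -0.0], [1.0, 0.024, 0.0], [0.0, -0.0, -1.0]]
wrist_force: [0.1, -0.5, -3.6]
width: 26.4
grip_force: 79.4
```

```bash
python3 look.py c4; python3 ov.py o5 130.3;python3 to.py 425 -311 146.5
```

```text
top disc [ 721.7 -139.4    1. ] 9 plate z 7.885186403106581 521 ((671.198486328125, -35.32977294921875), (315.95660400390625, 221.95762634277344), 5.506697654724121)
  box 5295 612.0230098813653 ((661.9176025390625, 20.67499542236328), (292.19866943359375, 114.72703552246094), 7.908287525177002)
scene disc [656.5  19.6   8.3] 78 plate z 8.08857089674762 1525 ((682.8314208984375, 30.047344207763672), (132.82664489746094, 295.5908203125), 89.3982162475586)
  box 11935 592.9092673035872 ((663.7191772460938, 19.72931671142578), (296.55474853515625, 114.72541046142578), 7.974602699279785)
tcp [621.8  11.2 146.5] 40.7333
  scene y lid [612.8  -7.2 130.4] 13 az -116.0
  scene y side [621.7 -22.3 104.4] 10 az -90.2
  scene g lid [614.8 -10.3 131.6] 28 az -108.0
  scene b lid [646.6  14.2 130.8] 25 az 7.0
  scene b side [655.   13.5  89.7] 74 az 4.0
t 40.7833 tcp [621.8  11.2 146.5] tool yaw 91.3 q7 4.4 width 26.0
units [-12.7   -8.17   0.  ]
```

View pics/o5.png

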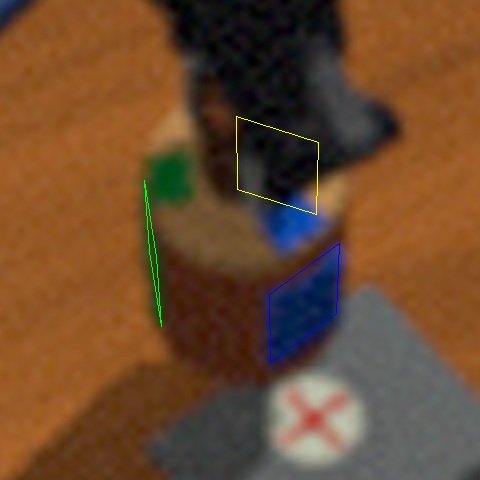

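Blue is in focus. Lifting high and carrying terracotta to the near half of the ledge.

>>> carry_out(targets="0 0 -.5 0 0 0 1;0 0 -.9 0 0 0 1;0 0 -.9 0 0 0 1;0 0 -.9 0 0 0 1;0 0 -.9 0 0 0 1")

```text
time_s: 41.2
tcp_pos: [621.8, 11.1, 251.1]
ee_rot: [[-0.023, 1.0, 0.001], [1.0, 0.023, 0.0], [0.0, 0.001, -1.0]]
wrist_force: [-0.5, 0.7, -4.2]
width: 26.4
grip_force: 79.3
```

>>> carry_out(targets="0 0 -.9 0 0 0 1;0 0 -.9 0 0 0 1;0 0 -.6 0 0 0 1;-.975 -.628 0 0 0 0 1;-.975 -.628 0 0 0 0 1")

```text
time_s: 41.62
tcp_pos: [592.6, -36.6, 311.5]
ee_rot: [[-0.028, 1.0, 0.004], [1.0, 0.028, 0.001], [0.001, 0.004, -1.0]]
wrist_force: [0.6, -1.3, -3.1]
width: 26.2
grip_force: 79.6
```

>>> carry_out(targets="-.975 -.628 0 0 0 0 1;-.975 -.628 0 0 0 0 1;-.975 -.628 0 0 0 0 1;-.975 -.628 0 0 0 0 1;-.975 -.628 0 0 0 0 1")

```text
time_s: 42.03
tcp_pos: [515.0, -163.2, 310.2]
ee_rot: [[-0.023, 1.0, 0.001], [1.0, 0.023, 0.0], [0.0, 0.001, -1.0]]
wrist_force: [-0.2, -0.1, -4.1]
width: 26.3
grip_force: 79.6
```

>>> carry_out(targets="-.975 -.628 0 0 0 0 1;-.975 -.628 0 0 0 0 1;-.975 -.628 0 0 0 0 1;-.975 -.628 0 0 0 0 1;-.975 -.628 0 0 0 0 1")

```text
time_s: 42.45
tcp_pos: [439.3, -286.8, 310.3]
ee_rot: [[-0.023, 1.0, 0.001], [1.0, 0.023, -0.0], [-0.0, 0.001, -1.0]]
wrist_force: [0.0, -0.2, -3.6]
width: 26.5
grip_force: 79.6
```

>>> carry_out(targets="-.975 -.628 0 0 0 0 1;0 0 0 0 0 0 1;0 0 0 0 0 0 1;0 0 0 0 0 0 1;0 0 0 0 0 0 1")

```text
time_s: 42.87
tcp_pos: [426.0, -309.2, 309.4]
ee_rot: [[-0.025, 1.0, 0.001], [1.0, 0.025, 0.001], [0.001, 0.001, -1.0]]
wrist_force: [-0.2, 0.6, -3.2]
width: 26.4
grip_force: 79.7
```

```bash
python3 to.py 425 -311 179
```

```text
t 42.8667 tcp [ 426.  -309.2  309.4] tool yaw 91.5 q7 39.6 width 26.4
units [-0.07 -0.05  5.22]
```

>>> carry_out(targets="-.07 -.05 .9 0 0 0 1;0 0 .9 0 0 0 1;0 0 .9 0 0 0 1;0 0 .9 0 0 0 1;0 0 .8 0 0 0 1")

```text
time_s: 43.28
tcp_pos: [424.8, -310.5, 197.9]
ee_rot: [[-0.026, 1.0, -0.0], [1.0, 0.026, 0.001], [0.001, -0.0, -1.0]]
wrist_force: [-0.2, 0.6, -3.9]
width: 25.9
grip_force: 80.0
```

>>> carry_out(targets="0 0 .5 0 0 0 1;0 0 .3 0 0 0 1;0 0 0 0 0 0 1;0 0 .06 0 0 0 1;0 0 .06 0 0 0 1")

```text
time_s: 43.7
tcp_pos: [425.0, -312.3, 177.0]
ee_rot: [[-0.024, 1.0, 0.002], [1.0, 0.024, -0.001], [-0.001, 0.002, -1.0]]
wrist_force: [0.2, -0.8, -3.5]
width: 26.4
grip_force: 79.7
```

>>> carry_out(targets="0 0 .03 0 0 0 1;0 0 0 0 0 0 1;0 0 .03 0 0 0 1;0 0 0 0 0 0 1;0 0 0 0 0 0 1")

```text
time_s: 44.12
tcp_pos: [424.0, -312.2, 174.7]
ee_rot: [[-0.023, 1.0, 0.0], [1.0, 0.023, -0.0], [-0.0, 0.0, -1.0]]
wrist_force: [-0.4, 0.3, -4.6]
width: 26.2
grip_force: 79.7
```

>>> carry_out(targets="0 0 .03 0 0 0 1;0 0 0 0 0 0 1;0 0 .03 0 0 0 1;0 0 0 0 0 0 1;0 0 0 0 0 0 1")

```text
time_s: 44.53
tcp_pos: [424.1, -312.6, 174.4]
ee_rot: [[-0.023, 1.0, 0.001], [1.0, 0.023, -0.0], [-0.0, 0.001, -1.0]]
wrist_force: [-3.5, 3.4, 9.6]
width: 26.2
grip_force: 81.4
```

>>> carry_out(targets="0 0 -.02 0 0 0 .5;0 0 0 0 0 0 .3;0 0 0 0 0 0 .1;0 0 0 0 0 0 -.3;0 0 0 0 0 0 -.6")

```text
time_s: 44.95
tcp_pos: [424.1, -312.2, 173.5]
ee_rot: [[-0.024, 1.0, 0.0], [1.0, 0.024, -0.0], [-0.0, 0.0, -1.0]]
wrist_force: [0.2, 0.4, 0.4]
width: 61.4
grip_force: 0.0
```

>>> carry_out(targets="0 0 0 0 0 0 -1;0 0 0 0 0 0 -1;0 0 0 0 0 0 -1;0 0 -.3 0 0 0 -1;0 0 -.6 0 0 0 -1")

```text
time_s: 45.37
tcp_pos: [422.8, -311.3, 195.0]
ee_rot: [[-0.023, 1.0, -0.003], [1.0, 0.023, 0.002], [0.002, -0.003, -1.0]]
wrist_force: [-0.2, -0.5, -0.0]
width: 85.4
grip_force: 0.0
```

>>> carry_out(targets="0 0 -.9 0 0 0 -1;0 0 -.9 0 0 0 -1;0 0 -.9 0 0 0 -1;0 0 -.9 0 0 0 -1;0 0 0 0 0 0 -1")

```text
time_s: 45.78
tcp_pos: [426.0, -314.0, 291.3]
ee_rot: [[-0.023, 1.0, 0.007], [1.0, 0.023, -0.004], [-0.004, 0.007, -1.0]]
wrist_force: [0.8, -0.2, 0.6]
width: 85.2
grip_force: 0.0
```

>>> carry_out(targets=".9 0 0 0 0 0 -1;.9 0 0 0 0 0 -1;.9 0 0 0 0 0 -1;.9 0 0 0 0 0 -1;.9 0 0 0 0 0 -1")

```text
time_s: 46.2
tcp_pos: [421.0, -198.7, 286.1]
ee_rot: [[-0.023, 1.0, 0.0], [1.0, 0.023, -0.0], [-0.0, 0.0, -1.0]]
wrist_force: [-0.2, -0.9, 0.5]
width: 85.2
grip_force: 0.0
```

>>> carry_out(targets=".9 0 0 0 0 0 -1;.9 0 0 0 0 0 -1;0 0 0 0 0 0 -1;0 0 0 0 0 0 -1;0 0 0 0 0 0 -1")

```text
time_s: 46.62
tcp_pos: [420.3, -155.3, 286.2]
ee_rot: [[-0.023, 1.0, 0.0], [1.0, 0.023, -0.0], [-0.0, 0.0, -1.0]]
wrist_force: [0.2, -0.1, 1.4]
width: 85.4
grip_force: 0.0
```

```bash
python3 - <<'E'
from meas import *
pics=snap()
e=np.array([np.cos(np.radians(26.45)),np.sin(np.radians(26.45))]);n=np.array([-e[1],e[0]])
for g in((541,-254),(424,-312)):
  for c,(p,d) in pics.items():
    C=cloud(c,d); k=(np.hypot(C[...,0]-g[0],C[...,1]-g[1])<28)&(d>0)&(abs(C[...,2]-202)<6)
    if k.sum():
        m=C[k].mean(0); r=m[:2]-[483.3,-282.2]; print(c,m,k.sum(),'along',r@e,'across',r@n)
p=pics['scene'][0]; cv2.imwrite('pics/end.png',cv2.resize(p[150:310,40:200,::-1],(480,480),interpolation=2))
E
```

```text
top [ 542.3 -253.8  201.9] 111 along 65.50422167505035 across -0.8849904250358772
scene [ 546.7 -252.8  201.8] 114 along 69.82462028511708 across -1.9147955070648266
scene [ 427.  -311.6  201.7] 105 along -63.47362560210772 across -1.2244691995315566
```

View pics/end.png

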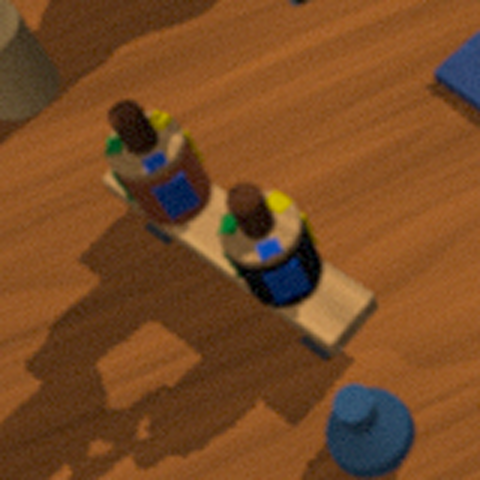

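Both canisters stand upright on the ledge, within 2 mm of its centre line, and the arm is clear.

```bash
python3 -c "
from rig import finish_job
print(finish_job())"
```

```text
the job is handed in; nothing more can be done
None
```

The job is handed in (no verdict came back): white was absent, and black and terracotta were each held yellow, green, blue at the camera's focus (re-measured for terracotta after the camera was knocked aside), then stood released on the ledge, within 2 mm of its centre line.

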